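# Fit the relays in a pump control box on the fittings counter

### The job

Raise the cover of the pump control box until it leans just a little past upright, at about 100 degrees from shut, and leave it standing there. Pull every black transit blank out of its socket and put it in the grey parts tray, and plug every loose grey relay on the counter fully home into a socket of its own shape. Leave the pipe fittings on the counter where they stand.

Things in the scene. Friction and masses are not known exactly. Their poses are not given: they have to be found in the camera images.
- panel: Pump control box fixed on the counter: 160 (x) x 190 (y) mm, its socket deck 60 mm above the counter. Origin: centre of its underside; x points from its front (robot's side) to the hinge at its back, y to its left. Four sockets 18 mm deep in the deck, two square in front and two oblong behind; a terminal strip 8 mm high runs along the deck's back edge.
- square_left (a point): Centre of the mouth of the square left socket, on the deck (-42 mm in x, 43 mm in y from the panel's axis); axes as the panel's. Hole 34.4 x 34.4 mm, 18 mm deep.
- square_right (a point): Centre of the mouth of the square right socket, on the deck (-42 mm in x, -43 mm in y from the panel's axis); axes as the panel's. Hole 34.4 x 34.4 mm, 18 mm deep.
- oblong_left (a point): Centre of the mouth of the oblong left socket, on the deck (14 mm in x, 43 mm in y from the panel's axis); axes as the panel's. Hole 40.4 (x) x 24.4 (y) mm, 18 mm deep.
- oblong_right (a point): Centre of the mouth of the oblong right socket, on the deck (14 mm in x, -43 mm in y from the panel's axis); axes as the panel's. Hole 40.4 (x) x 24.4 (y) mm, 18 mm deep.
- cover (a joint): Angle of the cover on its stiff hinge, rad: 0 shut over the deck, pi/2 standing upright, up to 2.4; it stays where it is left (about 2 to 4 N at the tab moves it).
- cover_hinge (a point): Middle of the cover's hinge line, at the back edge of the deck. The line runs along the panel's y; the axes turn with the cover. Cover: a shell 160 x 190 mm, 50 mm deep, that reaches from the hinge to the panel's front when shut (its top then 110 mm above the counter).
- cover_tab (a point): Grip point on the cover's tab, a black bar 45 mm long (x), 22 mm wide (y), 10 mm thick, that sticks out from the middle of the cover's front; this point is 190 mm from the hinge and 35 mm above the cover's rim, 15 mm from the tab's free end and 30 mm from the cover's face; the axes turn with the cover and equal the panel's when it is shut.
- relay_a: Square relay: grey block 40 x 40 x 26 mm on a square black plug foot 32 x 32 mm, 16 mm long (last 5 mm tapered); 42 mm tall overall, 90 g, fits only a square socket, any quarter turn. Origin: centre of the underside of the foot; z up, x and y along its sides. Stands on its foot on the counter. May be absent.
- relay_b: Square relay: grey block 40 x 40 x 26 mm on a square black plug foot 32 x 32 mm, 16 mm long (last 5 mm tapered); 42 mm tall overall, 90 g, fits only a square socket, any quarter turn. Origin: centre of the underside of the foot; z up, x and y along its sides. Stands on its foot on the counter. May be absent.
- timer_a: Oblong timer relay: grey block 46 (x) x 30 (y) x 26 mm on an oblong black plug foot 38 (x) x 22 (y) mm, 16 mm long (last 5 mm tapered); 42 mm tall overall, 90 g, fits only an oblong socket, either way round. Origin: centre of the underside of the foot; z up. Stands on its foot on the counter. May be absent.
- timer_b: Oblong timer relay: grey block 46 (x) x 30 (y) x 26 mm on an oblong black plug foot 38 (x) x 22 (y) mm, 16 mm long (last 5 mm tapered); 42 mm tall overall, 90 g, fits only an oblong socket, either way round. Origin: centre of the underside of the foot; z up. Stands on its foot on the counter. May be absent.
- blank_sl: Transit blank in the front left, square socket at the start: black, plug foot 32 x 32 mm, flange 40 x 40 mm x 4 mm resting on the deck, foot 14 mm long, and on top an upright grip fin 26 (x) x 12 (y) x 22 mm; 40 mm tall overall, 40 g. Origin: centre of the underside of the foot; z up. May be absent.
- blank_sr: Transit blank in the front right, square socket at the start: black, plug foot 32 x 32 mm, flange 40 x 40 mm x 4 mm resting on the deck, foot 14 mm long, and on top an upright grip fin 26 (x) x 12 (y) x 22 mm; 40 mm tall overall, 40 g. Origin: centre of the underside of the foot; z up. May be absent.
- blank_ol: Transit blank in the rear left, oblong socket at the start: black, plug foot 38 (x) x 22 (y) mm, flange 46 (x) x 30 (y) mm x 4 mm resting on the deck, foot 14 mm long, and on top an upright grip fin 26 (x) x 12 (y) x 22 mm; 40 mm tall overall, 40 g. Origin: centre of the underside of the foot; z up. May be absent.
- blank_or: Transit blank in the rear right, oblong socket at the start: black, plug foot 38 (x) x 22 (y) mm, flange 46 (x) x 30 (y) mm x 4 mm resting on the deck, foot 14 mm long, and on top an upright grip fin 26 (x) x 12 (y) x 22 mm; 40 mm tall overall, 40 g. Origin: centre of the underside of the foot; z up. May be absent.
- tray: Open grey parts tray standing loose on the counter (0.6 kg), 180 (x) x 140 (y) x 40 mm, walls and floor 4 to 5 mm. Origin: centre of its underside.
- tray_in (a point): Centre of the tray's inner floor; axes as the tray's.
- coupling: Bystander: green and black pipe coupling standing upright, 60 mm across, 105 mm tall. Origin: centre of its underside.
- end_cap: Bystander: blue cup-shaped pipe end cap, mouth up, 60 mm across, 50 mm tall. Origin: centre of its underside.
- brass_sleeve: Bystander: brass sleeve standing upright, 40 mm across, 35 mm tall. Origin: centre of its underside.
Mind the look-alikes: they are no part of the job. Of the things that look like the tray, the largest one is meant.

How it is judged:
By the outcome, as a careful person would: the job done as asked, in the order asked, and still so for the second after the job is handed in, with the robot touching nothing.
Of blank_sl, blank_sr, blank_ol, blank_or only 1 to 3 are there at a start; the rules pass over those that are not, and their reading is None.
Of relay_a, relay_b, timer_a, timer_b only 3 to 4 are there at a start; the rules pass over those that are not, and their reading is None.
At some moment in a run one of relay_a, relay_b, tray may be knocked a few centimetres aside while the robot is not near it.
It also fails if it takes over 210 s, if anything falls off the work surface, if the arm or the gripper's body presses on something with over 40 N, if the wrist force passes 120 N, or if a joint passes its speed limit or range.

### The arm

A 6-joint arm with a two-finger parallel gripper is mounted at the origin on the work surface. World frame = base frame: x ahead of the robot, y to its left, z up, the work surface at z = 0. Lengths are in m, angles in degrees, forces in N, time in s.
With the tool pointing down it reaches from about 0.325 to 0.775 m from the base axis. Payload 9.3 kg.
Tool frame: the origin (TCP) lies at the very end of the fingers, on their centre line; the grasp point (between the pads) lies 19 mm behind it; z points along the fingers, y is the line along which they close (so a half turn about z gives the same grasp; the last joint's range is limited). The gripper opens to 85 mm and grips with 20 to 120 N. Pads are 22 mm wide; open, the fingers measure 114 mm over their backs; the gripper's body (76 mm by 85 mm) begins 54 mm behind the grasp point. The pads swing forward as they close: fully open they stand 13 mm farther back than shut.
Start: joints at [56.23, 14.817, 1.232, 76.415, 0, 81.257], TCP at [0.233, 0.498, 0.231] pointing down, gripper open.
Joint ranges: [-174.27, 174.27], [-52.1, 104.24], [-59.71, 78.15], [-110.17, 111.67], [-87.03, 83.33], [-180, 180]. Speed limits (degrees/s): [127.2, 127.2, 159.86, 180, 180, 180].

### API

Orientations are given as a 3x3 rotation matrix whose columns are the frame's x, y, z axes.
In Python, from rig import readout, snapshot, job gives the robot as it stands.
- The arm moves only by the tool jog_arm, never from a script. Its argument "steps" is a list of rows, each an object of numbers: "x", "y", "z": the shift along the tool's x, y, z each as a share of 15 cm, from -1 to 1; "wx", "wy", "wz": the turn, a rotation vector about the tool's x, y, z each as a share of 2 pi rad, from -1 to 1; "grip": the opening, from -1 (shut) to 1 (fully open). A call has 1 to 12 rows; each row is the pose to reach, as a shift and turn from the pose commanded when the call began, along the tool's axes at that moment, turning the shorter way round; what a row does not reach only later rows make up. A row lasts 1/8 s, in which the tool goes at most 62.5 mm and 10.7 degrees, less where a joint would pass 70% of its speed; a pose out of reach is approached as far as the arm can. A call with a number of a shift or a turn outside -1 to 1 is refused whole. A call with a gripper value outside its range is refused whole. The fingers move at their own pace and stop on an object; the grip force is fixed at half the most. Time passes only in rows, so rows that repeat a pose let the fingers close. It gives the time, the measured TCP pose, the force, the opening and the grip force at its end, in the units of the state.
- readout.read_state(): the state, without advancing time (a new reading comes with each control period).
- snapshot(name): name is "scene" or "top" or "wrist"; returns a dict with "img" (480x640x3 uint8, red, green, blue), "K" (3x3 intrinsics, pixels), "xyz" and "attitude" of the camera in the world. Camera axes: x right, y up, looking along -z (the intrinsics and any distortion apply to the point x, -y, -z); pixel columns grow to the right and rows downward; lengths in m; the calibration is good to about 2 mm. A picture is of the moment at which its call begins. There is no depth.
- job.job_done(): hands the job in; it is judged then, once.
The state is a dict: "clock": time; "qpos": joint angles; "qvel": joint speeds; "joint_efforts": joint torques, N m; "tcp_pos": TCP position; "tcp_rot": TCP orientation; "force": force on the tool from outside, world axes, zero at the start; "torque": the same for the moment, N m; "finger_gap": opening from 0.0 (shut) to 1.0 (fully open); "gripper_force": force on a finger pad.
Only numpy, scipy, OpenCV 4.12 (cv2) and the standard library are available. Lean on these libraries where they do the work, as an engineer would, in place of code of your own. Each camera call takes 0.05 s, during which the arm holds its last target. There are 200 camera calls.

## Working session

There is one attempt and no reset: what is moved stays moved. The work goes in short steps, Python scripts to look and compute and a tool call to move; the robot and the scene stay as the last step left them, time stands still between calls to the robot, and variables do not carry over. Pictures are saved under pics/ and viewed, at most 14 in all, crops included, and the job is handed in when it is done.

Besides the shell and the picture viewer there is one more tool, called as name(argument=value, ...), one argument or row to a line, values as JSON. jog_arm: Moves the arm, as the interface text tells. Shift numbers are shares of 15 cm and turn numbers shares of 2 pi rad, none past 1 either way. Its arguments: {"type":"object","properties":{"steps":{"type":"array"}},"required":["steps"]}

```bash
ls; mkdir -p pics; python3 - <<'E'
from rig import readout, snapshot
import cv2,numpy as np
print(readout.read_state())
for n in ("scene","top"):
    s=snapshot(n); cv2.imwrite(f"pics/{n}0.png",s["img"][:,:,::-1]); print(n,s["K"],s["xyz"],s["attitude"],[k for k in s])
E
```

```text
pics
{'clock': 0.0, 'qpos': array([5.62313705e+01, 1.48518731e+01, 1.18839979e+00, 7.64147394e+01,
       2.62790168e-03, 8.12570077e+01]), 'qvel': array([-0.11692259, -0.00257262,  0.04155987, -0.11733912, -0.06931017,
       -0.0472245 ]), 'joint_efforts': array([ 3.80837926e-03, -5.55644453e+01,  3.44535291e+01,  1.37438433e-02,
       -2.69826915e-04, -1.11749895e-06]), 'tcp_pos': array([0.23249392, 0.4981341 , 0.23064629]), 'tcp_rot': array([[-9.06118481e-01,  4.23023243e-01, -7.96888869e-04],
       [ 4.23023918e-01,  9.06117837e-01, -1.10927379e-03],
       [ 2.52826623e-04, -1.34223653e-03, -9.99999067e-01]]), 'force': array([-0.13880025, -0.63459359,  0.51621436]), 'torque': array([-0.01573405, -0.02526106, -0.00248331]), 'gripper_force': 0.0, 'finger_gap': 1.0066172429847227}
scene [[541.97596801   0.         315.41105999]
 [  0.         541.97596801 248.20257395]
 [  0.           0.           1.        ]] [ 1.0088698  -0.46393111  0.96294485] [[ 0.74955683 -0.52200751  0.40702914]
 [ 0.66193354  0.58838    -0.4643845 ]
 [ 0.00292439  0.61750881  0.78655853]] ['img', 'K', 'xyz', 'attitude']
top [[519.53701828   0.         325.09090166]
 [  0.         519.53701828 239.04843582]
 [  0.           0.           1.        ]] [0.43660771 0.02635769 1.48701496] [[-0.01572021  0.99658029 -0.08112089]
 [-0.99983297 -0.01642416 -0.00801777]
 [-0.0093227   0.0809813   0.99667202]] ['img', 'K', 'xyz', 'attitude']
```

View pics/scene0.png

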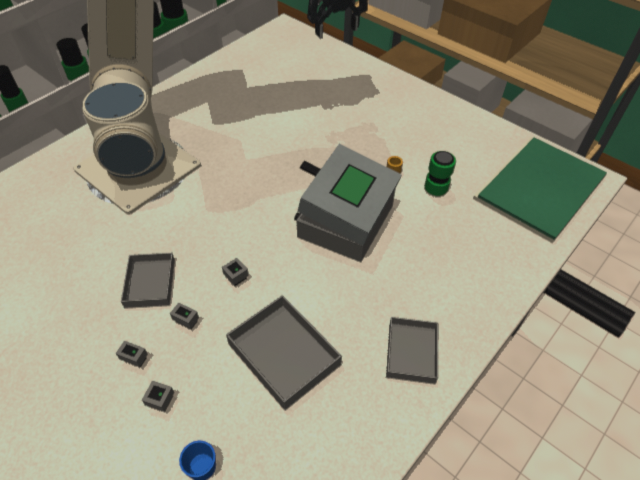

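View pics/top0.png

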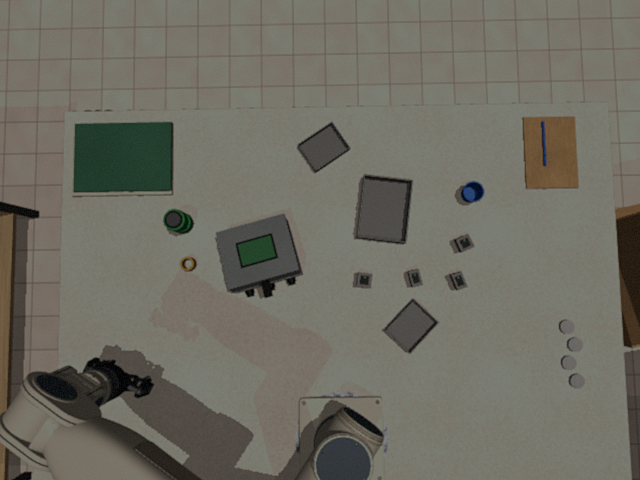

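The scene view shows the shut box at about (345,205), its tab at (308,168), three trays, four relays near (235,271), (184,315), (131,353), (158,395), the coupling (440,172), the sleeve (395,163) and the cap (198,460). In the top view:

- **Box:** about (258,253), tab (267,290).
- **Tray candidates:** (383,209), (323,147) and (411,325). The first is the largest, so that is the one.
- **Relays:** (362,280), (413,278), (457,281), (461,243).
- **Other items that could be mistaken:** the discs at the right (566,327) and the black latches (250,293) and (291,281) beside the tab.

```bash
cat > h.py <<'E'
import numpy as np, cv2
from rig import readout, snapshot
def snap(n,f=None):
    s=snapshot(n); s={k:np.array(v) for k,v in s.items()}
    if f: cv2.imwrite(f"pics/{f}.png",s["img"][:,:,::-1])
    return s
def px2w(s,uv,z):
    uv=np.atleast_2d(np.array(uv,float)); K=s["K"]
    d=np.c_[(uv[:,0]-K[0,2])/K[0,0],-(uv[:,1]-K[1,2])/K[1,1],-np.ones(len(uv))]@s["attitude"].T
    t=(z-s["xyz"][2])/d[:,2]; return s["xyz"]+d*t[:,None]
def w2px(s,p):
    c=(np.atleast_2d(p)-s["xyz"])@s["attitude"]; K=s["K"]
    return np.c_[K[0,0]*c[:,0]/-c[:,2]+K[0,2],-K[1,1]*c[:,1]/-c[:,2]+K[1,2]]
def blobs(mask,amin=30):
    c,_=cv2.findContours(mask.astype(np.uint8),cv2.RETR_EXTERNAL,cv2.CHAIN_APPROX_NONE)
    return [k for k in c if cv2.contourArea(k)>amin]
def rect(s,c,z):  # min-area rectangle of a contour on plane z, in world mm/deg
    p=px2w(s,c.reshape(-1,2),z)[:,:2]*1000
    (cx,cy),(w,h),a=cv2.minAreaRect(p.astype(np.float32))
    if w<h: w,h,a=h,w,a+90   # a = direction of long side
    return np.round([cx,cy,w,h,(a+90)%180-90],1)
def go(p,R=None,st=None):  # shift (shares) & turn (shares) from current pose to world TCP p, rot R
    st=st or readout.read_state(); T=st["tcp_rot"]
    d=T.T@(np.array(p)-st["tcp_pos"])/0.15
    w=np.zeros(3) if R is None else cv2.Rodrigues(T.T@R)[0].ravel()/(2*np.pi)
    return np.round(d,3),np.round(w,4)
def down(yaw): # tool down, y axis (closing) along world yaw deg
    a=np.radians(yaw); y=np.array([np.cos(a),np.sin(a),0]); z=np.array([0,0,-1.]); return np.c_[np.cross(y,z),y,z]
E
python3 - <<'E'
from h import *
s=snap("top"); im=s["img"]; hsv=cv2.cvtColor(im,cv2.COLOR_RGB2HSV)
g=cv2.medianBlur(im.max(2),3); print(im[280,330],im[253,230],im[209,383],im[240,290])
m=(g<115); m[:100]=0; 
for c in blobs(m,60):
    x,y,w,h=cv2.boundingRect(c)
    if 140<x<520 and y<350 and y+h<360: print((x,y,w,h),rect(s,c,0.04))
gr=cv2.inRange(hsv,(45,90,40),(85,255,255)); 
for c in blobs(gr,200): print("green",cv2.boundingRect(c),rect(s,c,0.11))
a=cv2.resize(im[205:305,205:305],None,fx=5,fy=5,interpolation=cv2.INTER_CUBIC); b=cv2.resize(im[225:300,345:480],(675,375),interpolation=cv2.INTER_CUBIC)
cv2.imwrite("pics/a.png",a[:,:,::-1]); cv2.imwrite("pics/b.png",b[:,:,::-1])
w=snap("wrist"); st=readout.read_state(); print((w["xyz"]-st["tcp_pos"])@st["tcp_rot"], st["tcp_rot"].T@w["attitude"],w["K"])
E
```

```text
[122 121 110] [76 76 76] [80 76 74] [74 75 74]
(382, 298, 57, 56) [ 310.5 -192.   126.4  101.2  -44.3]
(444, 271, 24, 20) [ 431.9 -321.3   53.7   51.2   19.8]
(352, 271, 21, 18) [439.6 -63.   54.5  45.9  82.8]
(403, 268, 20, 20) [ 442.  -202.3   50.5   48.5   14.3]
(181, 256, 16, 16) [490.4 419.2  43.2  40.2 -69. ]
(449, 234, 26, 20) [ 534.8 -340.8   61.5   46.9  -65.5]
(215, 213, 89, 86) [500.6 224.8 219.7 218.9 -75.4]
(162, 208, 33, 29) [611.8 451.   84.5  78.6  26.7]
(454, 180, 31, 26) [ 678.  -368.4   86.1   62.5  -70.6]
(353, 173, 61, 72) [ 636.8 -124.3  190.5  154.3   -7.9]
(296, 121, 55, 53) [815.6  40.4 130.3 101.2 -56.8]
green (238, 235, 38, 31) [522.2 221.4  92.   59.9 -75.4]
green (164, 210, 27, 22) [605.  432.7  70.3  56.5  89. ]
green (74, 123, 98, 69) [781.7 581.6 262.1 185.1 -89.9]
[ 0.06840533  0.00042976 -0.14267685] [[ 1.81865810e-04  9.63127559e-01  2.69045111e-01]
 [ 9.99999966e-01 -1.25216031e-04 -2.27719408e-04]
 [-1.85634077e-04  2.69045143e-01 -9.63127549e-01]] [[417.62697358   0.         314.80424546]
 [  0.         417.62697358 235.0139469 ]
 [  0.           0.           1.        ]]
```

View pics/a.png

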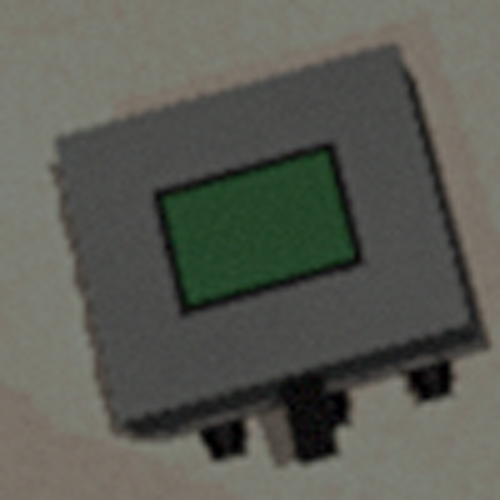

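View pics/b.png

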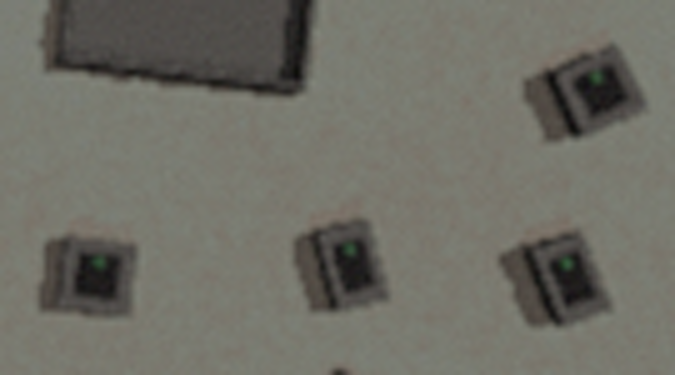

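Crop a shows the cover top with corners near crop pixels (58,138), (398,45), (470,325) and (115,430), the tab at (312,420), and two latches at (225,440) and (432,380). Crop b shows four relays: two squarish ones at (97,275) and (600,88), and two narrow ones at (350,262) and (570,275), to be settled from close by.

```bash
python3 - <<'E'
from h import *
s=snap("top"); im=s["img"]
g=cv2.medianBlur(im,3).max(2)
c4=np.array([(58,138),(398,45),(470,325),(115,430)])/5+205
p=px2w(s,c4,.11)*1000; print(p[:,:2].round(),p.mean(0)); print(np.linalg.norm(p-np.roll(p,1,0),axis=1))
print("tabpx",px2w(s,np.array([312,420])/5+205,.1))
a=np.radians(14.6); t=np.array([.522-.11*np.cos(a),.2214-.11*np.sin(a),.25]); print(t,go(t,down(104.6)))
E
```

```text
[[571. 327.]
 [618. 145.]
 [468. 108.]
 [415. 296.]] [517.7801278  218.74893883 110.        ]
[158.44787607 187.90142595 154.42671125 195.49041606]
tabpx [[0.41870575 0.19309047 0.1       ]]
[0.41555199 0.19367237 0.25      ] (array([-1.964, -1.324, -0.126]), array([-1.000e-04, -0.000e+00, -1.101e-01]))
```

jog_arm(
  steps=[
    {"x": -0.982, "y": -0.662, "z": -0.063},
    {"x": -0.982, "y": -0.662, "z": -0.063},
    {"x": -0.982, "y": -0.662, "z": -0.063},
    {"x": -0.982, "y": -0.662, "z": -0.063},
  ],
)

```text
validation failed for argument at $.st...
```

jog_arm(
  steps=[
    {"x": -0.982, "y": -0.662, "z": -0.063, "wz": -0.11},
    {"x": -0.982, "y": -0.662, "z": -0.063, "wz": -0.11},
    {"x": -0.982, "y": -0.662, "z": -0.063, "wz": -0.11},
    {"x": -0.982, "y": -0.662, "z": -0.063, "wz": -0.11},
    {"x": -0.982, "y": -0.662, "z": -0.063, "wz": -0.11},
    {"x": -0.982, "y": -0.662, "z": -0.063, "wz": -0.11},
    {"x": -0.982, "y": -0.662, "z": -0.063, "wz": -0.11},
  ],
)

```text
validation failed for argument at $.st...
```

```bash
python3 - <<'E'
from h import *
st=readout.read_state(); print(st["clock"],st["tcp_pos"],st["tcp_rot"].round(3),st["qpos"].round())
s=snap("wrist","w1")
a=np.radians(14.6); t=np.array([.522-.11*np.cos(a),.2214-.11*np.sin(a),.1]); print(w2px(s,t))
E
```

```text
0.25 [0.23259817 0.49826703 0.23099872] [[-0.906  0.423 -0.   ]
 [ 0.423  0.906 -0.   ]
 [ 0.    -0.001 -1.   ]] [56. 15.  1. 76. -0. 81.]
[[ 84.6555092  553.94430045]]
```

View pics/w1.png

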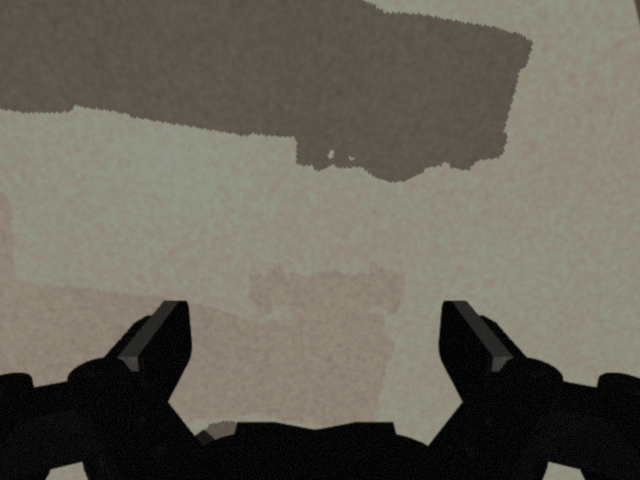

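The picture (w1) only shows bare counter and the open fingers, because the moves were refused. I will give every field in each row.

jog_arm(
  steps=[
    {"x": -0.982, "y": -0.662, "z": -0.063, "wx": 0, "wy": 0, "wz": 0, "grip": 1},
    {"x": -0.982, "y": -0.662, "z": -0.063, "wx": 0, "wy": 0, "wz": 0, "grip": 1},
    {"x": -0.982, "y": -0.662, "z": -0.063, "wx": 0, "wy": 0, "wz": 0, "grip": 1},
    {"x": -0.982, "y": -0.662, "z": -0.063, "wx": 0, "wy": 0, "wz": 0, "grip": 1},
  ],
)

```text
clock: 0.8
tcp_pos: [0.3257, 0.3437, 0.2412]
tcp_rot: [[-0.904, 0.427, 0.001], [0.427, 0.904, 0.0], [-0.001, 0.0, -1.0]]
force: [0.3, 1.0, 0.4]
finger_gap: 0.997
gripper_force: 0.0
```

jog_arm(
  steps=[
    {"x": -0.982, "y": -0.662, "z": -0.063, "wx": 0, "wy": 0, "wz": -0.11, "grip": 1},
    {"x": -0.982, "y": -0.662, "z": -0.063, "wx": 0, "wy": 0, "wz": -0.11, "grip": 1},
    {"x": -0.982, "y": -0.662, "z": -0.063, "wx": 0, "wy": 0, "wz": -0.11, "grip": 1},
    {"x": -0.982, "y": -0.662, "z": -0.063, "wx": 0, "wy": 0, "wz": -0.11, "grip": 1},
    {"x": -0.982, "y": -0.662, "z": -0.063, "wx": 0, "wy": 0, "wz": -0.11, "grip": 1},
    {"x": -0.982, "y": -0.662, "z": -0.063, "wx": 0, "wy": 0, "wz": -0.11, "grip": 1},
    {"x": -0.982, "y": -0.662, "z": -0.063, "wx": 0, "wy": 0, "wz": -0.11, "grip": 1},
  ],
)

```text
clock: 1.68
tcp_pos: [0.4151, 0.1947, 0.2501]
tcp_rot: [[-0.968, -0.251, -0.0], [-0.251, 0.968, 0.0], [0.0, 0.0, -1.0]]
force: [-0.5, 0.2, 0.5]
finger_gap: 1.0
gripper_force: 0.0
```

```bash
python3 - <<'E'
from h import *
st=readout.read_state(); print(st["clock"],st["tcp_pos"],st["tcp_rot"].round(3),st["qpos"].round())
s=snap("wrist","w2")
a=np.radians(14.6); t=np.array([.522-.11*np.cos(a),.2214-.11*np.sin(a),.1]); print(w2px(s,t))
E
```

```text
1.675 [0.41508482 0.1947327  0.25014815] [[-0.968 -0.251 -0.   ]
 [-0.251  0.968  0.   ]
 [ 0.     0.    -1.   ]] [15.  6. -8. 77.  0.  0.]
[[312.35325451 216.75845295]]
```

View pics/w2.png

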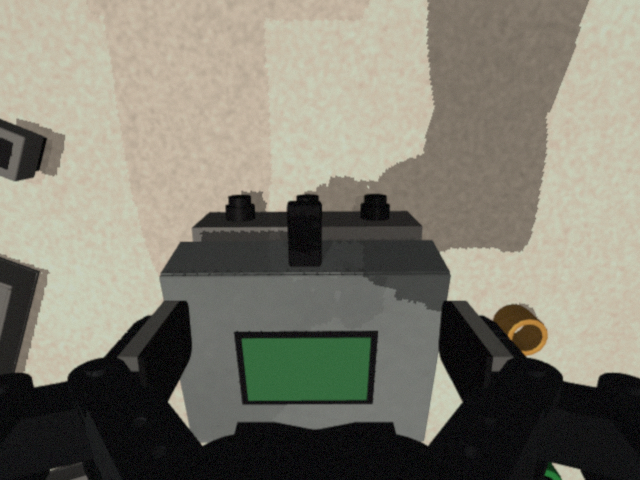

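The tab runs from (305,203) to (305,265), the cover's front top edge from (162,274) to (449,273), the green label's top edge from (237,333) to (376,333), and the brass sleeve stands at (525,335).

```bash
python3 - <<'E'
from h import *
s=snap("wrist"); im=s["img"]; hsv=cv2.cvtColor(im,cv2.COLOR_RGB2HSV)
gr=cv2.inRange(hsv,(45,90,40),(85,255,255)); gr[425:]=0
c=max(blobs(gr,200),key=cv2.contourArea); print(rect(s,c,.11))
p=px2w(s,[(162,274),(449,273)],.11)[:,:2]; d=p[0]-p[1]; n=np.hypot(*d); yaw=np.degrees(np.arctan2(-d[0],d[1])); print(p,n,yaw)
e=px2w(s,[(305,203),(305,265)],.10)[:,:2]; print("tab",e,np.hypot(*(e[0]-e[1])))
mid=p.mean(0); a=np.radians(yaw); u=np.array([np.cos(a),np.sin(a)]); print("centre from edge",mid+.08*u, "tab pt",mid-.03*u, "tab from end",e[0]+.015*u)
E
```

```text
[531.6 218.5  98.1  55.5 -75.4]
[[0.48172678 0.0985743 ]
 [0.42883527 0.29894482]] 0.20723382930766435 -165.21300681244634
tab [[0.40718291 0.18600042]
 [0.45259191 0.19750422]] 0.046843517033171404
centre from edge [0.37793052 0.17834146] tab pt [0.48428747 0.20641635] tab from end [0.39267969 0.18217202]
```

The front edge measures 207 mm at z=110 mm against 190 mm true, so the cover seems to stand ajar with its front edge raised to about z=133 mm. I'll work that out and check it from a second height.

```bash
python3 - <<'E'
from h import *
s=snap("wrist")
p=px2w(s,[(162,274),(449,273)],.1335)[:,:2]; d=p[1]-p[0]; yaw=np.degrees(np.arctan2(-d[0],d[1])); print("edge",p,np.hypot(*d),yaw)
a=np.radians(yaw); u=np.array([np.cos(a),np.sin(a)]); t=np.radians(8.6)
h=p.mean(0)+u*(.16*np.cos(t)-.05*np.sin(t)); print("hinge",h,"panel",h-.08*u)
print("tab root,end",px2w(s,[(305,265)],.1235),px2w(s,[(305,203)],.130))
tp=h-u*(.19*np.cos(t)-.035*np.sin(t)); print("tab pt",tp)
print(go([*tp,.20],down(yaw+90)))
E
```

```text
edge [[0.47081295 0.10507302]
 [0.4222606  0.28879957]] 0.1900336242918561 14.802828598735097
hinge [0.59225861 0.23544536] panel [0.51491375 0.21500588]
tab root,end [[0.44436439 0.19584059 0.1235    ]] [[0.40130994 0.18507194 0.13      ]]
tab pt [0.41568998 0.18878459]
(array([ 0.007, -0.037,  0.335]), array([ 0.    ,  0.    , -0.0006]))
```

jog_arm(
  steps=[
    {"x": 0.006, "y": -0.037, "z": 0.5, "wx": 0, "wy": 0, "wz": 0, "grip": 0.2},
    {"x": 0.006, "y": -0.037, "z": 0.97, "wx": 0, "wy": 0, "wz": 0, "grip": 0.2},
    {"x": 0.006, "y": -0.037, "z": 0.97, "wx": 0, "wy": 0, "wz": 0, "grip": 0.2},
    {"x": 0.006, "y": -0.037, "z": 0.97, "wx": 0, "wy": 0, "wz": 0, "grip": -1},
    {"x": 0.006, "y": -0.037, "z": 0.97, "wx": 0, "wy": 0, "wz": 0, "grip": -1},
    {"x": 0.006, "y": -0.037, "z": 0.97, "wx": 0, "wy": 0, "wz": 0, "grip": -1},
    {"x": 0.006, "y": -0.037, "z": 0.97, "wx": 0, "wy": 0, "wz": 0, "grip": -1},
    {"x": 0.006, "y": -0.037, "z": 0.97, "wx": 0, "wy": 0, "wz": 0, "grip": -1},
    {"x": 0.006, "y": -0.037, "z": 0.97, "wx": 0, "wy": 0, "wz": 0, "grip": -1},
  ],
)

```text
clock: 2.95
tcp_pos: [0.4164, 0.1881, 0.105]
tcp_rot: [[-0.968, -0.252, 0.001], [-0.252, 0.968, -0.0], [-0.001, -0.0, -1.0]]
force: [-1.4, -5.2, 2.4]
finger_gap: 0.245
gripper_force: 59.5
```

jog_arm(
  steps=[
    {"x": -0.039, "y": -0.005, "z": -0.097, "wx": 0, "wy": 0, "wz": 0, "grip": -1},
    {"x": -0.083, "y": -0.005, "z": -0.188, "wx": 0, "wy": 0, "wz": 0, "grip": -1},
    {"x": -0.135, "y": -0.005, "z": -0.274, "wx": 0, "wy": 0, "wz": 0, "grip": -1},
    {"x": -0.193, "y": -0.005, "z": -0.357, "wx": 0, "wy": 0, "wz": 0, "grip": -1},
    {"x": -0.258, "y": -0.005, "z": -0.435, "wx": 0, "wy": 0, "wz": 0, "grip": -1},
    {"x": -0.328, "y": -0.005, "z": -0.507, "wx": 0, "wy": 0, "wz": 0, "grip": -1},
    {"x": -0.404, "y": -0.005, "z": -0.574, "wx": 0, "wy": 0, "wz": 0, "grip": -1},
    {"x": -0.485, "y": -0.005, "z": -0.634, "wx": 0, "wy": 0, "wz": 0, "grip": -1},
    {"x": -0.571, "y": -0.005, "z": -0.688, "wx": 0, "wy": 0, "wz": 0, "grip": -1},
    {"x": -0.66, "y": -0.005, "z": -0.735, "wx": 0, "wy": 0, "wz": 0, "grip": -1},
    {"x": -0.66, "y": -0.005, "z": -0.735, "wx": 0, "wy": 0, "wz": 0, "grip": -1},
  ],
)

```text
clock: 4.32
tcp_pos: [0.5121, 0.2134, 0.214]
tcp_rot: [[-0.968, -0.252, -0.002], [-0.252, 0.968, 0.002], [0.001, 0.002, -1.0]]
force: [0.4, 6.2, -6.9]
finger_gap: 0.251
gripper_force: 64.6
```

```bash
python3 - <<'E'
from h import *
st=readout.read_state(); print(st["tcp_pos"],st["force"],st["torque"],st["finger_gap"])
s=snap("scene","s2")
h=np.array([.5923,.2354]); u=np.array([.967,.2554]); g=st["tcp_pos"]+[0,0,.019]; r=np.array([(g[:2]-h)@u,g[2]-.06]); print(np.hypot(*r),np.degrees(np.arctan2(r[1],-r[0]))-10.44)
E
```

```text
[0.51214464 0.2134443  0.21401365] [ 0.41081134  6.18519596 -6.86695247] [ 1.02294201  0.36460347 -0.04907604] 0.25113550834244536
0.1919434212617509 53.8998421946915
```

jog_arm(
  steps=[
    {"x": -0.093, "y": 0.003, "z": -0.04, "wx": 0, "wy": 0, "wz": 0, "grip": -1},
    {"x": -0.189, "y": 0.003, "z": -0.072, "wx": 0, "wy": 0, "wz": 0, "grip": -1},
    {"x": -0.287, "y": 0.003, "z": -0.097, "wx": 0, "wy": 0, "wz": 0, "grip": -1},
    {"x": -0.386, "y": 0.003, "z": -0.114, "wx": 0, "wy": 0, "wz": 0, "grip": -1},
    {"x": -0.487, "y": 0.003, "z": -0.124, "wx": 0, "wy": 0, "wz": 0, "grip": -1},
    {"x": -0.588, "y": 0.003, "z": -0.125, "wx": 0, "wy": 0, "wz": 0, "grip": -1},
    {"x": -0.689, "y": 0.003, "z": -0.118, "wx": 0, "wy": 0, "wz": 0, "grip": -1},
    {"x": -0.789, "y": 0.003, "z": -0.104, "wx": 0, "wy": 0, "wz": 0, "grip": -1},
    {"x": -0.887, "y": 0.003, "z": -0.081, "wx": 0, "wy": 0, "wz": 0, "grip": -1},
    {"x": -0.998, "y": 0.003, "z": -0.047, "wx": 0, "wy": 0, "wz": 0, "grip": -1},
    {"x": -0.998, "y": 0.003, "z": -0.047, "wx": 0, "wy": 0, "wz": 0, "grip": -1},
  ],
)

```text
clock: 5.75
tcp_pos: [0.6565, 0.2518, 0.2203]
tcp_rot: [[-0.968, -0.253, -0.003], [-0.253, 0.968, 0.002], [0.002, 0.002, -1.0]]
force: [-2.2, 5.4, -6.5]
finger_gap: 0.244
gripper_force: 65.3
```

```bash
python3 - <<'E'
from h import *
st=readout.read_state(); print(st["tcp_pos"],st["force"],st["torque"],st["finger_gap"])
s=snap("scene","s3"); snap("top","t3")
h=np.array([.5923,.2354]); u=np.array([.967,.2554]); g=st["tcp_pos"]+[0,0,.019]; r=np.array([(g[:2]-h)@u,g[2]-.06]); print(np.hypot(*r),np.degrees(np.arctan2(r[1],-r[0]))-10.44)
E
```

```text
[0.65650463 0.25184005 0.22026357] [-2.16954251  5.42267035 -6.54732362] [1.00077636 0.54997346 0.04969836] 0.24428470872142585
0.1911258294157922 99.85242416615831
```

View pics/s3.png

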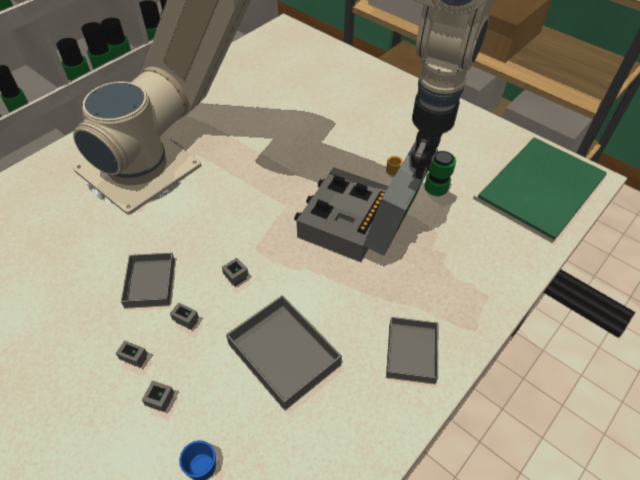

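The cover stands up. Blanks show at (338,183) front left, (360,192) rear left and (321,208) front right. The rear right oblong socket at (345,216) is empty. I'll release the tab and back off for a close look at the deck.

jog_arm(
  steps=[
    {"x": 0, "y": 0, "z": 0, "wx": 0, "wy": 0, "wz": 0, "grip": 0.2},
    {"x": 0, "y": 0, "z": 0, "wx": 0, "wy": 0, "wz": 0, "grip": 0.2},
    {"x": 0, "y": 0, "z": 0, "wx": 0, "wy": 0, "wz": 0, "grip": 0.2},
    {"x": 0, "y": 0, "z": 0, "wx": 0, "wy": 0, "wz": 0, "grip": 0.2},
    {"x": 0, "y": 0, "z": -0.3, "wx": 0, "wy": 0, "wz": 0, "grip": 0.2},
    {"x": 0, "y": 0, "z": -0.6, "wx": 0, "wy": 0, "wz": 0, "grip": 0.2},
    {"x": 0.5, "y": 0, "z": -0.6, "wx": 0, "wy": 0, "wz": 0, "grip": 0.2},
    {"x": 0.97, "y": 0, "z": -0.6, "wx": 0, "wy": 0, "wz": 0, "grip": 0.2},
    {"x": 0.97, "y": 0, "z": -0.1, "wx": 0, "wy": 0, "wz": 0, "grip": 0.2},
    {"x": 0.97, "y": 0, "z": -0.1, "wx": 0, "wy": 0, "wz": 0, "grip": 0.2},
    {"x": 0.97, "y": 0, "z": -0.1, "wx": 0, "wy": 0, "wz": 0, "grip": 0.2},
  ],
)

```text
clock: 7.22
tcp_pos: [0.5153, 0.2136, 0.2367]
tcp_rot: [[-0.968, -0.252, -0.001], [-0.252, 0.968, -0.0], [0.001, -0.0, -1.0]]
force: [0.4, -0.7, 0.7]
finger_gap: 0.597
gripper_force: 0.0
```

```bash
python3 - <<'E'
from h import *
st=readout.read_state(); print(st["clock"],st["tcp_pos"],st["tcp_rot"].round(4),st["force"])
s=snap("wrist","w4"); snap("top","t4")
c=np.array([.5149,.215]); a=np.radians(14.7); R=np.array([[np.cos(a),-np.sin(a)],[np.sin(a),np.cos(a)]])
for n,o in dict(sl=(-.042,.043),sr=(-.042,-.043),ol=(.014,.043),orr=(.014,-.043)).items(): print(n,w2px(s,[*(c+R@np.array(o)),.064]).round())
print("corners",[w2px(s,[*(c+R@np.array(o)),.06]).round() for o in ((-.08,-.095),(-.08,.095))])
E
```

```text
7.225 [0.51531514 0.21362552 0.23665166] [[-9.678e-01 -2.515e-01 -1.100e-03]
 [-2.515e-01  9.678e-01 -3.000e-04]
 [ 1.100e-03 -0.000e+00 -1.000e+00]] [ 0.43236798 -0.71649581  0.65081375]
sl [[374. 155.]]
sr [[258. 155.]]
ol [[371. 228.]]
orr [[261. 228.]]
corners [array([[185., 102.]]), array([[446., 101.]])]
```

View pics/w4.png

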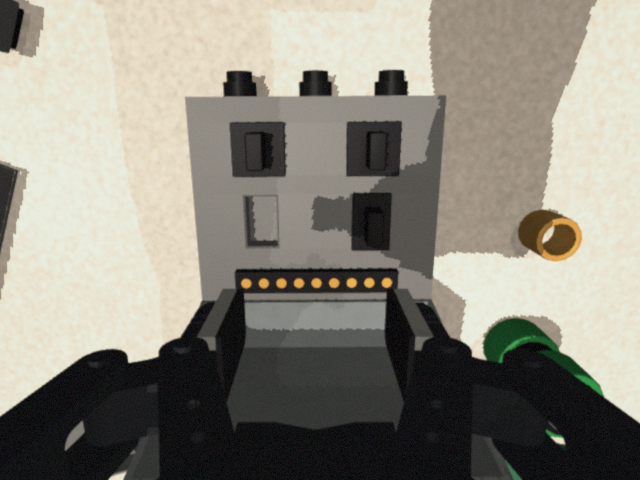

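The deck's front edge runs (187,97)-(445,97). Blank flanges are centred near (258,149), (374,149) and (371,222), and the empty oblong socket is at (262,221). The panel sits about 5 mm nearer the robot than I reckoned.

```bash
cat >> h.py <<'E'
def Rz(d): a=np.radians(d); return np.array([[np.cos(a),-np.sin(a)],[np.sin(a),np.cos(a)]])
OFF=dict(sl=(-.042,.043),sr=(-.042,-.043),ol=(.014,.043),orr=(.014,-.043))
E
python3 - <<'E'
from h import *
s=snap("wrist"); im=s["img"]; g=cv2.medianBlur(im,3).max(2)
print(g[130:170:6,232:290:6])
m=(g<62); m[:110]=0; m[262:]=0; m[:,:200]=0; m[:,430:]=0
for c in blobs(m,300):
    x,y,w,h=cv2.boundingRect(c); print((x,y,w,h),rect(s,c,.064))
P=px2w(s,[(187,97),(445,97)],.06)*1000; d=P[1]-P[0]; print("front edge",P.round(1),np.hypot(*d[:2]),np.degrees(np.arctan2(-d[0],d[1])))
a=np.radians(14.7);print("centre from edge",P.mean(0)[:2]+80*np.array([np.cos(a),np.sin(a)]))
print("empty",px2w(s,[(262,221)],.06))
E
```

```text
[[ 62  61  57  35  34  20  35  57  59 151]
 [ 61  59  49  60  59  14  22  58  61 153]
 [ 63  59  55  60  58  13  19  56  58 117]
 [ 64  57  57  57  57  19  21  56  58 153]
 [ 71  58  56  55  56  22  23  50  56 131]
 [ 91  57  55  56  53  25  23  54  56 136]
 [101  56  55  39  43  37  52  53  54 128]]
(351, 190, 41, 58) [513.5 258.6  45.8  30.4  14.9]
(347, 119, 54, 55) [459.9 244.5  39.4  39.4 -75.4]
(232, 119, 54, 55) [481.3 162.   39.3  39.1  14.9]
front edge [[460.3 103.5  60. ]
 [412.8 285.8  60. ]] 188.3594992177093 14.578476079961371
centre from edge [513.92868196 214.91546711]
empty [[0.53744482 0.17682045 0.06      ]]
```

Sizes agree (45.8x30.4, 39.4x39.4), and the panel centre is about (511,213.7) at yaw 14.6°. Next I'll grip the front left blank.

```bash
cat >> h.py <<'E'
def tray(s=None):
    s=s or snap("top"); g=cv2.medianBlur(s["img"],3).max(2); m=g<115; m[:100]=0; m[:,:305]=0; m[:,520:]=0;m[330:]=0
    c=max(blobs(m,500),key=cv2.contourArea); return rect(s,c,.03)
def plan(p,R=None):
    d,w=go(p,R); n=int(np.ceil(np.abs(d).max()/.999)); print("calls",n,"each",(d/max(n,1)).round(3),"total",d,"wz",w,"rows/call",np.ceil(np.linalg.norm(d/max(n,1))*150/62.5))
E
python3 - <<'E'
from h import *
print(tray()); plan([.4599,.2445,.067],down(104.6))
E
```

```text
[ 638.5 -125.4  191.6  155.4   -7.7]
calls 2 each [0.16  0.146 0.57 ] total [0.321 0.292 1.14 ] wz [-0.      0.0004 -0.0001] rows/call 2.0
```

jog_arm(
  steps=[
    {"x": 0.321, "y": 0.292, "z": 0.5, "wx": 0, "wy": 0, "wz": 0, "grip": 0},
    {"x": 0.321, "y": 0.292, "z": 0.5, "wx": 0, "wy": 0, "wz": 0, "grip": 0},
    {"x": 0.321, "y": 0.292, "z": 0.5, "wx": 0, "wy": 0, "wz": 0, "grip": 0},
  ],
)

```text
clock: 7.8
tcp_pos: [0.4572, 0.2446, 0.1612]
tcp_rot: [[-0.967, -0.253, -0.002], [-0.253, 0.967, -0.001], [0.002, -0.0, -1.0]]
force: [-0.5, -0.3, -0.5]
finger_gap: 0.497
gripper_force: 0.0
```

jog_arm(
  steps=[
    {"x": 0, "y": 0, "z": 0.3, "wx": 0, "wy": 0, "wz": 0, "grip": 0},
    {"x": 0, "y": 0, "z": 0.64, "wx": 0, "wy": 0, "wz": 0, "grip": 0},
    {"x": 0, "y": 0, "z": 0.64, "wx": 0, "wy": 0, "wz": 0, "grip": -1},
    {"x": 0, "y": 0, "z": 0.64, "wx": 0, "wy": 0, "wz": 0, "grip": -1},
    {"x": 0, "y": 0, "z": 0.64, "wx": 0, "wy": 0, "wz": 0, "grip": -1},
    {"x": 0, "y": 0, "z": 0.64, "wx": 0, "wy": 0, "wz": 0, "grip": -1},
    {"x": 0, "y": 0, "z": 0.64, "wx": 0, "wy": 0, "wz": 0, "grip": -1},
    {"x": 0, "y": 0, "z": 0.64, "wx": 0, "wy": 0, "wz": 0, "grip": -1},
  ],
)

```text
clock: 8.8
tcp_pos: [0.4585, 0.2442, 0.0662]
tcp_rot: [[-0.968, -0.252, 0.0], [-0.252, 0.968, 0.0], [-0.0, 0.0, -1.0]]
force: [0.8, 0.1, -0.6]
finger_gap: 0.416
gripper_force: 59.9
```

jog_arm(
  steps=[
    {"x": 0, "y": 0, "z": -0.05, "wx": 0, "wy": 0, "wz": 0, "grip": -1},
    {"x": 0, "y": 0, "z": -0.15, "wx": 0, "wy": 0, "wz": 0, "grip": -1},
    {"x": 0, "y": 0, "z": -0.5, "wx": 0, "wy": 0, "wz": 0, "grip": -1},
    {"x": 0, "y": 0, "z": -0.8, "wx": 0, "wy": 0, "wz": 0, "grip": -1},
    {"x": 0, "y": 0, "z": -0.8, "wx": 0, "wy": 0, "wz": 0, "grip": -1},
  ],
)

```text
clock: 9.43
tcp_pos: [0.46, 0.2447, 0.1904]
tcp_rot: [[-0.968, -0.252, 0.007], [-0.252, 0.968, 0.002], [-0.007, 0.001, -1.0]]
force: [0.3, -0.0, -1.4]
finger_gap: 0.417
gripper_force: 60.1
```

```bash
python3 - <<'E'
from h import *
t=tray(); print(t); u=Rz(t[4])@np.array([.045,0]); c=t[:2]/1000
for k in (-1,0,1): print(k,c+k*u); plan([*(c+k*u),.187])
snap("wrist","w5")
E
```

```text
[ 638.5 -125.5  192.2  155.4   -7.8]
-1 [ 0.59391635 -0.1193928 ]
calls 3 each [-0.086 -0.858  0.003] total [-0.259 -2.573  0.008] wz [0. 0. 0.] rows/call 3.0
0 [ 0.6385 -0.1255]
calls 3 each [-0.179 -0.896  0.003] total [-0.537 -2.687  0.009] wz [0. 0. 0.] rows/call 3.0
1 [ 0.68308365 -0.1316072 ]
calls 3 each [-0.271 -0.934  0.003] total [-0.814 -2.802  0.01 ] wz [0. 0. 0.] rows/call 3.0
```

View pics/w5.png

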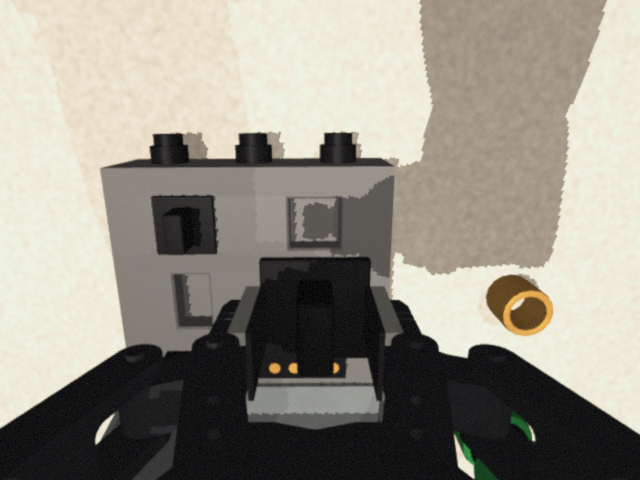

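It holds the blank by the flange edges (258-370, rows 260-370) with the fin at (316,325) free between the fingers. The front left socket is empty, so I'll carry it to the tray.

jog_arm(
  steps=[
    {"x": -0.271, "y": -0.934, "z": 0, "wx": 0, "wy": 0, "wz": 0, "grip": -1},
    {"x": -0.271, "y": -0.934, "z": 0, "wx": 0, "wy": 0, "wz": 0, "grip": -1},
    {"x": -0.271, "y": -0.934, "z": 0, "wx": 0, "wy": 0, "wz": 0, "grip": -1},
  ],
)

```text
clock: 9.9
tcp_pos: [0.5337, 0.1162, 0.1845]
tcp_rot: [[-0.968, -0.249, -0.002], [-0.249, 0.969, -0.001], [0.002, 0.0, -1.0]]
force: [-0.3, 0.7, -0.8]
finger_gap: 0.421
gripper_force: 60.1
```

jog_arm(
  steps=[
    {"x": -0.271, "y": -0.934, "z": 0, "wx": 0, "wy": 0, "wz": 0, "grip": -1},
    {"x": -0.271, "y": -0.934, "z": 0, "wx": 0, "wy": 0, "wz": 0, "grip": -1},
    {"x": -0.271, "y": -0.934, "z": 0, "wx": 0, "wy": 0, "wz": 0, "grip": -1},
  ],
)

```text
clock: 10.28
tcp_pos: [0.6083, -0.009, 0.1844]
tcp_rot: [[-0.968, -0.249, -0.002], [-0.249, 0.968, 0.0], [0.002, 0.001, -1.0]]
force: [0.0, 0.2, -0.8]
finger_gap: 0.42
gripper_force: 60.2
```

jog_arm(
  steps=[
    {"x": -0.271, "y": -0.934, "z": 0, "wx": 0, "wy": 0, "wz": 0, "grip": -1},
    {"x": -0.271, "y": -0.934, "z": 0, "wx": 0, "wy": 0, "wz": 0, "grip": -1},
    {"x": -0.271, "y": -0.934, "z": 0, "wx": 0, "wy": 0, "wz": 0, "grip": -1},
    {"x": -0.271, "y": -0.934, "z": 0, "wx": 0, "wy": 0, "wz": 0, "grip": -1},
  ],
)

```text
clock: 10.78
tcp_pos: [0.6821, -0.1324, 0.1842]
tcp_rot: [[-0.968, -0.25, -0.003], [-0.25, 0.968, 0.001], [0.002, 0.002, -1.0]]
force: [0.9, 1.0, -1.0]
finger_gap: 0.418
gripper_force: 60.2
```

```bash
python3 - <<'E'
from h import *
print(tray()); s=snap("wrist","w6"); st=readout.read_state(); print(st["tcp_pos"],st["clock"])
im=s["img"]; g=cv2.medianBlur(im,3).max(2)
plan([.680,-.131,.035])
for c in blobs((g<120),2000): print(cv2.boundingRect(c),rect(s,c,.03))
E
```

```text
[ 618.1 -105.7  658.5  389.3   -5.7]
[ 0.68163144 -0.13067171  0.18529525] 10.875
calls 2 each [ 0.005 -0.     0.501] total [ 1.000e-02 -1.000e-03  1.002e+00] wz [0. 0. 0.] rows/call 2.0
(0, 0, 640, 480) [ 727.4 -113.5  564.2  379.6  -75.5]
```

View pics/w6.png

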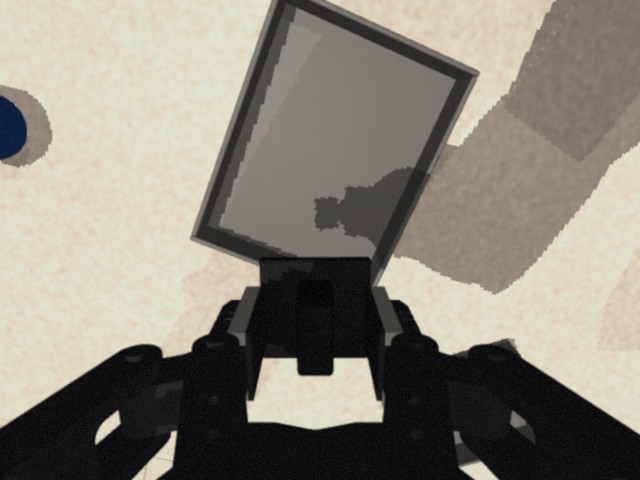

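```bash
python3 - <<'E'
from h import *
s=snap("wrist")
P=px2w(s,[(193,238),(280,-2),(478,72)],.04)[:,:2]*1000; print(P, np.hypot(*(P[0]-P[1])),np.hypot(*(P[2]-P[1])),"c",(P[0]+P[2])/2); d=P[0]-P[1]; print(np.degrees(np.arctan2(d[1],d[0])))
print(w2px(s,readout.read_state()["tcp_pos"]*[1,1,0]+[0,0,.005]))
E
```

```text
[[ 717.50735984 -210.7927468 ]
 [ 551.51947265 -186.0366741 ]
 [ 560.90972594  -52.31710474]] 167.8238416632877 134.0488720067209 c [ 639.20854289 -131.55492577]
-8.482785287989113
[[314.10112229 208.19455745]]
```

The tray rim corners at (193,238), (280,0) and (478,72) put its centre near (638,-130). The drop point sits inside at (314,208), so I'll lower and release there.

jog_arm(
  steps=[
    {"x": 0, "y": 0, "z": 0.4, "wx": 0, "wy": 0, "wz": 0, "grip": -1},
    {"x": 0, "y": 0, "z": 0.8, "wx": 0, "wy": 0, "wz": 0, "grip": -1},
    {"x": 0, "y": 0, "z": 0.92, "wx": 0, "wy": 0, "wz": 0, "grip": -1},
    {"x": 0, "y": 0, "z": 0.99, "wx": 0, "wy": 0, "wz": 0, "grip": -1},
    {"x": 0, "y": 0, "z": 0.99, "wx": 0, "wy": 0, "wz": 0, "grip": -1},
    {"x": 0, "y": 0, "z": 0.99, "wx": 0, "wy": 0, "wz": 0, "grip": 0.3},
    {"x": 0, "y": 0, "z": 0.99, "wx": 0, "wy": 0, "wz": 0, "grip": 0.3},
    {"x": 0, "y": 0, "z": 0.99, "wx": 0, "wy": 0, "wz": 0, "grip": 0.3},
    {"x": 0, "y": 0, "z": 0.6, "wx": 0, "wy": 0, "wz": 0, "grip": 0.3},
    {"x": 0, "y": 0, "z": 0, "wx": 0, "wy": 0, "wz": 0, "grip": 0.3},
    {"x": 0, "y": 0, "z": 0, "wx": 0, "wy": 0, "wz": 0, "grip": 0.3},
  ],
)

```text
clock: 12.3
tcp_pos: [0.6832, -0.1323, 0.1906]
tcp_rot: [[-0.968, -0.252, 0.005], [-0.252, 0.968, -0.002], [-0.005, -0.003, -1.0]]
force: [0.4, -0.5, -1.2]
finger_gap: 0.648
gripper_force: 0.0
```

```bash
python3 - <<'E'
from h import *
plan([.4813,.162,.187])
E
```

```text
calls 3 each [0.27  0.746 0.005] total [0.809 2.237 0.014] wz [0. 0. 0.] rows/call 2.0
```

jog_arm(
  steps=[
    {"x": 0.27, "y": 0.746, "z": 0, "wx": 0, "wy": 0, "wz": 0, "grip": -0.3},
    {"x": 0.27, "y": 0.746, "z": 0, "wx": 0, "wy": 0, "wz": 0, "grip": -0.3},
  ],
)

```text
clock: 12.55
tcp_pos: [0.6141, -0.0332, 0.1863]
tcp_rot: [[-0.968, -0.25, 0.001], [-0.25, 0.968, 0.0], [-0.001, -0.0, -1.0]]
force: [0.1, 0.2, -0.4]
finger_gap: 0.353
gripper_force: 0.0
```

jog_arm(
  steps=[
    {"x": 0.27, "y": 0.746, "z": 0, "wx": 0, "wy": 0, "wz": 0, "grip": -0.3},
    {"x": 0.27, "y": 0.746, "z": 0, "wx": 0, "wy": 0, "wz": 0, "grip": -0.3},
  ],
)

```text
clock: 12.8
tcp_pos: [0.5462, 0.0657, 0.1864]
tcp_rot: [[-0.968, -0.251, 0.001], [-0.251, 0.968, 0.0], [-0.001, -0.0, -1.0]]
force: [-0.2, 0.8, -1.0]
finger_gap: 0.348
gripper_force: 0.0
```

jog_arm(
  steps=[
    {"x": 0.27, "y": 0.746, "z": 0, "wx": 0, "wy": 0, "wz": 0, "grip": -0.3},
    {"x": 0.27, "y": 0.746, "z": 0, "wx": 0, "wy": 0, "wz": 0, "grip": -0.3},
    {"x": 0.27, "y": 0.746, "z": 0, "wx": 0, "wy": 0, "wz": 0, "grip": -0.3},
    {"x": 0.27, "y": 0.746, "z": 0, "wx": 0, "wy": 0, "wz": 0, "grip": -0.3},
  ],
)

```text
clock: 13.3
tcp_pos: [0.4805, 0.1624, 0.1864]
tcp_rot: [[-0.968, -0.252, 0.001], [-0.252, 0.968, -0.0], [-0.001, -0.0, -1.0]]
force: [0.2, -0.6, -0.1]
finger_gap: 0.346
gripper_force: 0.0
```

```bash
python3 - <<'E'
from h import *
print(readout.read_state()["finger_gap"]); plan([.4813,.162,.073],down(104.6)); print(tray())
s=snap("wrist"); g=cv2.medianBlur(s["img"],3).max(2); m=(g<64); m[262:]=0; m[:,:200]=0; m[:,450:]=0
for c in blobs(m,300): print(cv2.boundingRect(c),rect(s,c,.064))
E
```

```text
0.34554975445691843
calls 1 each [-0.004 -0.003  0.756] total [-0.004 -0.003  0.756] wz [-0.0001  0.0002  0.    ] rows/call 2.0
[ 638.4 -125.6  191.5  155.6   -7.9]
(283, 196, 61, 60) [481.  161.4  39.9  39.3  15. ]
(238, 134, 212, 34) [429.2 167.7 132.9  20.2 -75.4]
```

jog_arm(
  steps=[
    {"x": 0, "y": -0.003, "z": 0.4, "wx": 0, "wy": 0, "wz": 0, "grip": -0.3},
    {"x": 0, "y": -0.003, "z": 0.75, "wx": 0, "wy": 0, "wz": 0, "grip": -0.3},
    {"x": 0, "y": -0.003, "z": 0.75, "wx": 0, "wy": 0, "wz": 0, "grip": -0.3},
    {"x": 0, "y": -0.003, "z": 0.75, "wx": 0, "wy": 0, "wz": 0, "grip": -1},
    {"x": 0, "y": -0.003, "z": 0.75, "wx": 0, "wy": 0, "wz": 0, "grip": -1},
    {"x": 0, "y": -0.003, "z": 0.75, "wx": 0, "wy": 0, "wz": 0, "grip": -1},
    {"x": 0, "y": -0.003, "z": 0.75, "wx": 0, "wy": 0, "wz": 0, "grip": -1},
    {"x": 0, "y": -0.003, "z": 0.75, "wx": 0, "wy": 0, "wz": 0, "grip": -1},
    {"x": 0, "y": -0.003, "z": 0.7, "wx": 0, "wy": 0, "wz": 0, "grip": -1},
    {"x": 0, "y": -0.003, "z": 0.6, "wx": 0, "wy": 0, "wz": 0, "grip": -1},
    {"x": 0, "y": -0.003, "z": 0.3, "wx": 0, "wy": 0, "wz": 0, "grip": -1},
    {"x": 0, "y": -0.003, "z": 0, "wx": 0, "wy": 0, "wz": 0, "grip": -1},
  ],
)

```text
clock: 14.9
tcp_pos: [0.4798, 0.162, 0.1877]
tcp_rot: [[-0.968, -0.252, -0.001], [-0.252, 0.968, 0.0], [0.0, 0.0, -1.0]]
force: [0.2, 0.4, -0.8]
finger_gap: 0.12
gripper_force: 62.2
```

```bash
python3 - <<'E'
from h import *
print(tray()); plan([.635,-.130,.187]); s=snap("wrist","w7"); g=s["img"].max(2)
for c in blobs((g<64)[:290],300): print(cv2.boundingRect(c))
E
```

```text
[ 638.5 -125.4  191.6  155.4   -7.7]
calls 3 each [-0.166 -0.715  0.016] total [-0.497 -2.144  0.049] wz [0. 0. 0.] rows/call 2.0
(414, 265, 45, 25)
(0, 214, 41, 76)
(264, 195, 103, 95)
(412, 193, 57, 52)
(239, 130, 276, 34)
(0, 36, 51, 72)
```

jog_arm(
  steps=[
    {"x": -0.155, "y": -0.712, "z": 0, "wx": 0, "wy": 0, "wz": 0, "grip": -1},
    {"x": -0.155, "y": -0.712, "z": 0, "wx": 0, "wy": 0, "wz": 0, "grip": -1},
  ],
)

```text
clock: 15.25
tcp_pos: [0.53, 0.0634, 0.1862]
tcp_rot: [[-0.968, -0.253, 0.0], [-0.253, 0.968, -0.0], [-0.0, -0.0, -1.0]]
force: [0.8, 0.6, -0.3]
finger_gap: 0.119
gripper_force: 62.2
```

jog_arm(
  steps=[
    {"x": -0.155, "y": -0.712, "z": 0, "wx": 0, "wy": 0, "wz": 0, "grip": -1},
    {"x": -0.155, "y": -0.712, "z": 0, "wx": 0, "wy": 0, "wz": 0, "grip": -1},
  ],
)

```text
clock: 15.5
tcp_pos: [0.5796, -0.0351, 0.1857]
tcp_rot: [[-0.968, -0.251, -0.0], [-0.251, 0.968, 0.0], [0.0, 0.0, -1.0]]
force: [1.2, 0.2, -0.3]
finger_gap: 0.117
gripper_force: 62.2
```

jog_arm(
  steps=[
    {"x": -0.155, "y": -0.712, "z": 0, "wx": 0, "wy": 0, "wz": 0, "grip": -1},
    {"x": -0.155, "y": -0.712, "z": 0, "wx": 0, "wy": 0, "wz": 0, "grip": -1},
    {"x": -0.155, "y": -0.712, "z": 0.3, "wx": 0, "wy": 0, "wz": 0, "grip": -1},
    {"x": -0.155, "y": -0.712, "z": 0.7, "wx": 0, "wy": 0, "wz": 0, "grip": -1},
    {"x": -0.155, "y": -0.712, "z": 0.96, "wx": 0, "wy": 0, "wz": 0, "grip": -1},
    {"x": -0.155, "y": -0.712, "z": 0.96, "wx": 0, "wy": 0, "wz": 0, "grip": -1},
    {"x": -0.155, "y": -0.712, "z": 0.96, "wx": 0, "wy": 0, "wz": 0, "grip": -0.3},
    {"x": -0.155, "y": -0.712, "z": 0.96, "wx": 0, "wy": 0, "wz": 0, "grip": -0.3},
    {"x": -0.155, "y": -0.712, "z": 0.96, "wx": 0, "wy": 0, "wz": 0, "grip": -0.3},
    {"x": -0.155, "y": -0.712, "z": 0.6, "wx": 0, "wy": 0, "wz": 0, "grip": -0.3},
    {"x": -0.155, "y": -0.712, "z": 0.2, "wx": 0, "wy": 0, "wz": 0, "grip": -0.3},
    {"x": -0.155, "y": -0.712, "z": 0, "wx": 0, "wy": 0, "wz": 0, "grip": -0.3},
  ],
)

```text
clock: 17.0
tcp_pos: [0.6293, -0.1308, 0.1906]
tcp_rot: [[-0.968, -0.252, 0.005], [-0.252, 0.968, -0.002], [-0.005, -0.003, -1.0]]
force: [0.8, -0.8, -0.8]
finger_gap: 0.353
gripper_force: 0.0
```

```bash
python3 - <<'E'
from h import *
st=readout.read_state(); print(st["tcp_pos"],st["clock"]); plan([.5135,.2586,.187],down(104.6))
E
```

```text
[ 0.62926367 -0.13081236  0.19058086] 17.0
calls 3 each [0.031 0.902 0.005] total [0.093 2.707 0.015] wz [-0.0005  0.0007 -0.0001] rows/call 3.0
```

jog_arm(
  steps=[
    {"x": 0.3, "y": 0.902, "z": 0, "wx": 0, "wy": 0, "wz": 0, "grip": -0.3},
    {"x": 0.3, "y": 0.902, "z": 0, "wx": 0, "wy": 0, "wz": 0, "grip": -0.3},
    {"x": 0.3, "y": 0.902, "z": 0, "wx": 0, "wy": 0, "wz": 0, "grip": -0.3},
  ],
)

```text
clock: 17.38
tcp_pos: [0.549, -0.0086, 0.1874]
tcp_rot: [[-0.967, -0.254, 0.001], [-0.254, 0.967, 0.0], [-0.001, -0.0, -1.0]]
force: [0.2, -1.0, 0.6]
finger_gap: 0.349
gripper_force: 0.0
```

jog_arm(
  steps=[
    {"x": 0.031, "y": 0.902, "z": 0, "wx": 0, "wy": 0, "wz": 0, "grip": -0.3},
    {"x": 0.031, "y": 0.902, "z": 0, "wx": 0, "wy": 0, "wz": 0, "grip": -0.3},
    {"x": 0.031, "y": 0.902, "z": 0, "wx": 0, "wy": 0, "wz": 0, "grip": -0.3},
  ],
)

```text
clock: 17.75
tcp_pos: [0.5115, 0.1215, 0.1869]
tcp_rot: [[-0.967, -0.255, 0.001], [-0.255, 0.967, 0.0], [-0.001, 0.0, -1.0]]
force: [0.8, -0.1, 0.4]
finger_gap: 0.351
gripper_force: 0.0
```

jog_arm(
  steps=[
    {"x": -0.238, "y": 0.902, "z": 0, "wx": 0, "wy": 0, "wz": 0, "grip": -0.3},
    {"x": -0.238, "y": 0.902, "z": 0, "wx": 0, "wy": 0, "wz": 0, "grip": -0.3},
    {"x": -0.238, "y": 0.902, "z": 0, "wx": 0, "wy": 0, "wz": 0, "grip": -0.3},
    {"x": -0.238, "y": 0.902, "z": 0, "wx": 0, "wy": 0, "wz": 0, "grip": -0.3},
    {"x": -0.238, "y": 0.902, "z": 0, "wx": 0, "wy": 0, "wz": 0, "grip": -0.3},
  ],
)

```text
clock: 18.38
tcp_pos: [0.5132, 0.2573, 0.1861]
tcp_rot: [[-0.968, -0.25, 0.0], [-0.25, 0.968, -0.0], [0.0, -0.0, -1.0]]
force: [0.0, -0.0, 0.0]
finger_gap: 0.347
gripper_force: 0.0
```

```bash
python3 - <<'E'
from h import *
plan([.5135,.2586,.073],down(104.6))
s=snap("wrist","w8"); g=cv2.medianBlur(s["img"],3).max(2); m=(g<64); m[300:]=0
for c in blobs(m,300): print(cv2.boundingRect(c),rect(s,c,.064))
E
```

```text
calls 1 each [-0.004  0.008  0.754] total [-0.004  0.008  0.754] wz [-0.0001 -0.     -0.0003] rows/call 2.0
(157, 281, 193, 19) [567.3 228.2 131.6  13.3 -75.5]
(168, 197, 40, 58) [533.8 177.1  38.6  23.1  14.7]
(294, 192, 46, 68) [512.8 259.   45.2  29.7  14.5]
(151, 113, 27, 55) [483.6 153.1  33.1  13.2  16.9]
(142, 48, 41, 28) [438.7 145.1  23.3  14.8 -75.5]
(233, 47, 38, 28) [424.9 196.3  22.1  14.8 -75.5]
(323, 46, 37, 29) [411.3 247.3  21.4  15.1 -73.3]
```

Blank ol measures (512.8,259), as expected. I'll grip and lift it.

jog_arm(
  steps=[
    {"x": 0, "y": 0.008, "z": 0.4, "wx": 0, "wy": 0, "wz": 0, "grip": -0.3},
    {"x": 0, "y": 0.008, "z": 0.75, "wx": 0, "wy": 0, "wz": 0, "grip": -0.3},
    {"x": 0, "y": 0.008, "z": 0.75, "wx": 0, "wy": 0, "wz": 0, "grip": -0.3},
    {"x": 0, "y": 0.008, "z": 0.75, "wx": 0, "wy": 0, "wz": 0, "grip": -1},
    {"x": 0, "y": 0.008, "z": 0.75, "wx": 0, "wy": 0, "wz": 0, "grip": -1},
    {"x": 0, "y": 0.008, "z": 0.75, "wx": 0, "wy": 0, "wz": 0, "grip": -1},
    {"x": 0, "y": 0.008, "z": 0.75, "wx": 0, "wy": 0, "wz": 0, "grip": -1},
    {"x": 0, "y": 0.008, "z": 0.75, "wx": 0, "wy": 0, "wz": 0, "grip": -1},
    {"x": 0, "y": 0.008, "z": 0.7, "wx": 0, "wy": 0, "wz": 0, "grip": -1},
    {"x": 0, "y": 0.008, "z": 0.6, "wx": 0, "wy": 0, "wz": 0, "grip": -1},
    {"x": 0, "y": 0.008, "z": 0.3, "wx": 0, "wy": 0, "wz": 0, "grip": -1},
    {"x": 0, "y": 0.008, "z": 0, "wx": 0, "wy": 0, "wz": 0, "grip": -1},
  ],
)

```text
clock: 19.92
tcp_pos: [0.5121, 0.26, 0.1882]
tcp_rot: [[-0.968, -0.252, -0.0], [-0.252, 0.968, 0.0], [0.0, 0.0, -1.0]]
force: [0.2, 1.1, -0.9]
finger_gap: 0.116
gripper_force: 62.2
```

```bash
python3 - <<'E'
from h import *
print(tray()); plan([.580,-.124,.187])
E
```

```text
[ 638.4 -125.3  191.3  155.2   -7.8]
calls 3 each [ 0.074 -0.864  0.015] total [ 0.221 -2.593  0.046] wz [0. 0. 0.] rows/call 3.0
```

jog_arm(
  steps=[
    {"x": 0.3, "y": -0.4, "z": 0, "wx": 0, "wy": 0, "wz": 0, "grip": -1},
    {"x": 0.3, "y": -0.814, "z": 0, "wx": 0, "wy": 0, "wz": 0, "grip": -1},
    {"x": 0.3, "y": -0.814, "z": 0, "wx": 0, "wy": 0, "wz": 0, "grip": -1},
  ],
)

```text
clock: 20.35
tcp_pos: [0.4999, 0.1278, 0.1872]
tcp_rot: [[-0.969, -0.249, 0.001], [-0.249, 0.969, -0.0], [-0.001, -0.0, -1.0]]
force: [-0.2, 0.4, -0.9]
finger_gap: 0.117
gripper_force: 62.2
```

jog_arm(
  steps=[
    {"x": 0.033, "y": -0.814, "z": 0, "wx": 0, "wy": 0, "wz": 0, "grip": -1},
    {"x": 0.033, "y": -0.814, "z": 0, "wx": 0, "wy": 0, "wz": 0, "grip": -1},
    {"x": 0.033, "y": -0.814, "z": 0, "wx": 0, "wy": 0, "wz": 0, "grip": -1},
  ],
)

```text
clock: 20.72
tcp_pos: [0.5265, 0.0081, 0.1863]
tcp_rot: [[-0.969, -0.247, 0.001], [-0.247, 0.969, -0.0], [-0.001, -0.0, -1.0]]
force: [-0.3, 0.8, -0.3]
finger_gap: 0.118
gripper_force: 62.2
```

jog_arm(
  steps=[
    {"x": -0.235, "y": -0.814, "z": 0, "wx": 0, "wy": 0, "wz": 0, "grip": -1},
    {"x": -0.235, "y": -0.814, "z": 0, "wx": 0, "wy": 0, "wz": 0, "grip": -1},
    {"x": -0.235, "y": -0.814, "z": 0.3, "wx": 0, "wy": 0, "wz": 0, "grip": -1},
    {"x": -0.235, "y": -0.814, "z": 0.7, "wx": 0, "wy": 0, "wz": 0, "grip": -1},
    {"x": -0.235, "y": -0.814, "z": 0.96, "wx": 0, "wy": 0, "wz": 0, "grip": -1},
    {"x": -0.235, "y": -0.814, "z": 0.96, "wx": 0, "wy": 0, "wz": 0, "grip": -1},
    {"x": -0.235, "y": -0.814, "z": 0.96, "wx": 0, "wy": 0, "wz": 0, "grip": -0.3},
    {"x": -0.235, "y": -0.814, "z": 0.96, "wx": 0, "wy": 0, "wz": 0, "grip": -0.3},
    {"x": -0.235, "y": -0.814, "z": 0.96, "wx": 0, "wy": 0, "wz": 0, "grip": -0.3},
    {"x": -0.235, "y": -0.814, "z": 0.6, "wx": 0, "wy": 0, "wz": 0, "grip": -0.3},
    {"x": -0.235, "y": -0.814, "z": 0.2, "wx": 0, "wy": 0, "wz": 0, "grip": 0.3},
    {"x": -0.235, "y": -0.814, "z": 0, "wx": 0, "wy": 0, "wz": 0, "grip": 0.6},
  ],
)

```text
clock: 22.22
tcp_pos: [0.5912, -0.0986, 0.1903]
tcp_rot: [[-0.968, -0.252, 0.005], [-0.252, 0.968, -0.002], [-0.004, -0.003, -1.0]]
force: [-0.5, -0.2, 0.1]
finger_gap: 0.762
gripper_force: 0.0
```

```bash
cat >> h.py <<'E'
def relays(s):  # dark display windows on the relay tops in the top view -> world at z=.042
    return None
E
python3 - <<'E'
from h import *
st=readout.read_state(); print(st["tcp_pos"],st["clock"])
s=snap("top","t9"); im=s["img"]; hsv=cv2.cvtColor(im,cv2.COLOR_RGB2HSV); g=cv2.medianBlur(im,3).max(2); print(tray(s))
m=(g<115); m[:225]=0; m[:,:340]=0; m[300:]=0; m[:,490:]=0
for c in blobs(m,60): print(cv2.boundingRect(c),rect(s,c,.042))
plan([.44,-.22,.20],down(104.6))
E
```

```text
[ 0.59124359 -0.09860423  0.19031705] 22.225
[542.  -89.7 479.1 368.9  -0.7]
(444, 271, 24, 20) [ 432.5 -320.9   52.9   50.9   20.7]
(449, 234, 26, 20) [ 534.6 -340.4   62.6   45.4  -67.8]
(407, 225, 16, 75) [ 486.7 -209.2  205.7   41.5   -1.6]
(340, 225, 34, 69) [516.4 -11.8 210.5  82.8 -27. ]
calls 2 each [ 0.592 -0.264 -0.026] total [ 1.184 -0.527 -0.051] wz [-0.0008  0.0012 -0.0001] rows/call 2.0
```

jog_arm(
  steps=[
    {"x": 0.757, "y": -0.5, "z": -0.73, "wx": 0, "wy": 0, "wz": 0, "grip": 1},
    {"x": 0.757, "y": -0.5, "z": -0.73, "wx": 0, "wy": 0, "wz": 0, "grip": 1},
    {"x": 0.757, "y": -0.5, "z": -0.73, "wx": 0, "wy": 0, "wz": 0, "grip": 1},
    {"x": 0.757, "y": -0.5, "z": -0.73, "wx": 0, "wy": 0, "wz": 0, "grip": 1},
    {"x": 0.757, "y": -0.5, "z": -0.73, "wx": 0, "wy": 0, "wz": 0, "grip": 1},
  ],
)

```text
clock: 22.9
tcp_pos: [0.4993, -0.1994, 0.2953]
tcp_rot: [[-0.968, -0.251, 0.0], [-0.251, 0.968, 0.0], [-0.0, 0.0, -1.0]]
force: [-0.6, -0.1, -0.7]
finger_gap: 0.999
gripper_force: 0.0
```

```bash
python3 - <<'E'
from h import *
st=readout.read_state(); print(st["tcp_pos"],st["clock"])
s=snap("wrist","w10"); 
for p in ((440,-63),(442,-202),(432,-321),(535,-341)): print(w2px(s,[p[0]/1000,p[1]/1000,.042]).round())
E
```

```text
[ 0.49931404 -0.19940133  0.29534963] 22.9
[[470. 168.]]
[[327. 132.]]
[[202.  86.]]
[[161. 191.]]
```

View pics/w10.png

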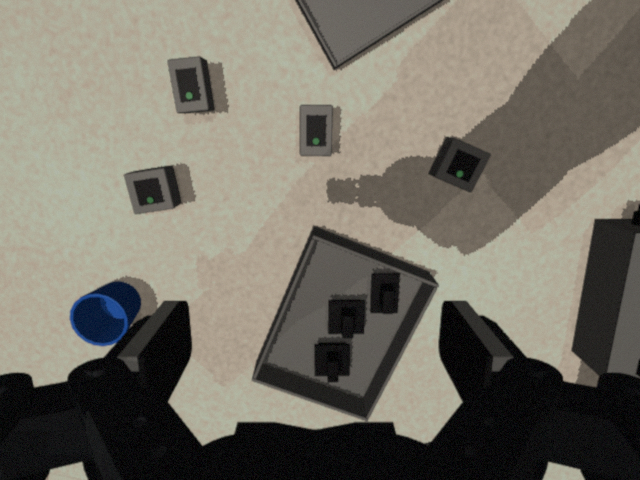

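The tray at (345,320) holds all three blanks. The relays stand at A (460,164), squarish, in shadow; B (316,130), narrow; C (189,84), narrow; and D (152,190), squarish. I'll measure their top faces next.

```bash
cat >> h.py <<'E'
def tops(s,pts,half=45,z=.042,lo=58,hi=125,side=None):
    out=[]; im=cv2.medianBlur(s["img"],3); g=im.max(2).astype(int)
    for (u,v) in pts:
        u,v=int(u),int(v); x0,y0=max(u-half,0),max(v-half,0); sub=g[y0:v+half,x0:u+half]
        m=((sub>lo)&(sub<hi)).astype(np.uint8)
        m=cv2.morphologyEx(m,cv2.MORPH_OPEN,np.ones((3,3),np.uint8))
        cs=[c+np.array([x0,y0]) for c in blobs(m,80)]
        cs=sorted(cs,key=lambda c:-cv2.contourArea(c))[:2]
        out.append([rect(s,c,z).tolist()+[cv2.boundingRect(c)] for c in cs])
    return out
E
python3 - <<'E'
from h import *
s=snap("wrist"); g=cv2.medianBlur(s["img"],3).max(2)
print(g[130,290:350:3]); print(g[190,120:185:3]); print(g[84,160:220:3]); print(g[164,425:500:3])
for r in tops(s,[(316,130),(189,84),(152,190)]): print(r)
for r in tops(s,[(460,164)],40,.042,45,80): print(r)
E
```

```text
[176 176 174 123 113  89  41  41  40  41  40  40 107 108 105 115 118 175
 175 170]
[180 179 160 104 103  47  33  33  34  33  33  31  32  38 106 108  76  30
  32  34 105 110]
[175 176 176 174 110 106  47  41  43  43  42  45  45 110 103  34  33 103
 112 116]
[103 101  89  29  30  38  54  53  44  13  15  17  13  14  13  13  15  17
  50  51  64  95 100 103 100]
[[442.7, -208.9, 44.6, 37.0, 14.6, (299, 105, 41, 51)]]
[[435.3, -332.4, 48.3, 29.3, 20.4, (167, 56, 41, 58)], [429.8, -306.5, 41.5, 15.0, 16.1, (207, 63, 21, 50)]]
[[537.5, -353.1, 40.8, 39.0, 23.3, (124, 167, 49, 47)], [522.2, -321.4, 36.0, 14.0, 21.9, (173, 164, 21, 39)]]
[[439.8, -70.3, 40.4, 38.8, -7.7, (435, 139, 55, 53)]]
```

jog_arm(
  steps=[
    {"x": 0.382, "y": 0.013, "z": 0.967, "wx": 0, "wy": 0, "wz": 0, "grip": 0.3},
    {"x": 0.382, "y": 0.013, "z": 0.967, "wx": 0, "wy": 0, "wz": 0, "grip": 0.3},
    {"x": 0.382, "y": 0.013, "z": 0.967, "wx": 0, "wy": 0, "wz": 0, "grip": 0.3},
    {"x": 0.382, "y": 0.013, "z": 0.967, "wx": 0, "wy": 0, "wz": 0, "grip": 0.3},
    {"x": 0.382, "y": 0.013, "z": 0.967, "wx": 0, "wy": 0, "wz": 0, "grip": 0.3},
  ],
)

```text
clock: 23.62
tcp_pos: [0.4446, -0.212, 0.1514]
tcp_rot: [[-0.968, -0.252, 0.001], [-0.252, 0.968, -0.001], [-0.001, -0.001, -1.0]]
force: [0.3, -0.4, 0.7]
finger_gap: 0.651
gripper_force: 0.0
```

```bash
python3 - <<'E'
from h import *
st=readout.read_state(); print(st["tcp_pos"],st["clock"])
s=snap("wrist","w11"); g=cv2.medianBlur(s["img"],3).max(2)
uv=w2px(s,[.443,-.212,.042])[0]; print(uv); v=int(uv[1]); print(g[v,240:400:4]); print(g[v-20,240:400:4]); print(g[140:320:5,int(uv[0])+22])
for hi in (85,100,113): print(tops(s,[uv],75,.042,50,hi))
E
```

```text
[ 0.44461933 -0.21200488  0.15138902] 23.625
[314.66450745 228.6832001 ]
[184 185 185 185 185 184 185 185 185 185 185 184 179  61  59  24  11  14
  15  15  15  14  29  55  53 101 107 107 102 102 102 100  99 103 105 104
 106 105 103 105]
[185 185 185 185 184 186 185 185 185 185 185 185 180 109 114  90  55  59
  56  51  64  61  59 100  86 105 104 105 102 107 108 104 102 104 105 106
 105 106 103 105]
[183 187 188 185 185 185 186 185 185 109  38  88 102 101  58  56  54  54
  55  54  56  54  64  65  76 170 173 181 179 177 176 175 178 184 180 180]
[[[444.4, -200.1, 34.0, 6.7, 11.5, (326, 209, 13, 53)], [451.1, -222.5, 28.0, 12.2, 33.5, (291, 215, 21, 43)]]]
[[[442.7, -211.9, 44.9, 30.0, 13.7, (291, 193, 49, 70)]]]
[[[437.0, -198.4, 61.8, 55.8, -72.7, (291, 178, 98, 88)]]]
```

View pics/w11.png

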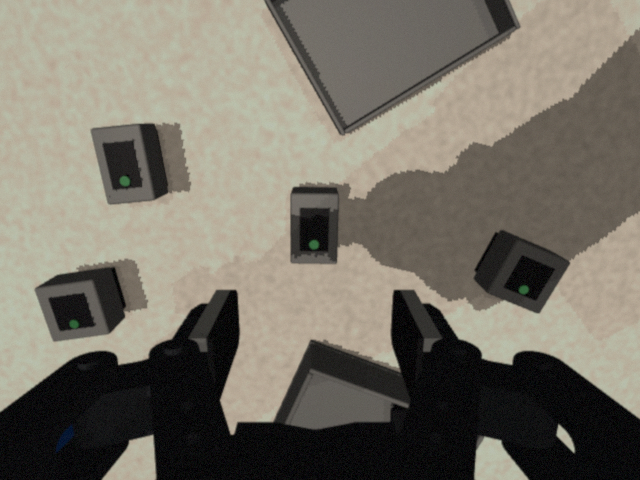

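Timer B sits at (315,227), aligned with the tool. A is at (521,272), C at (130,163) and D at (77,302). I'll grip B.

jog_arm(
  steps=[
    {"x": 0.012, "y": 0, "z": 0.4, "wx": 0, "wy": 0, "wz": 0, "grip": 0.3},
    {"x": 0.012, "y": 0, "z": 0.7, "wx": 0, "wy": 0, "wz": 0, "grip": 0.3},
    {"x": 0.012, "y": 0, "z": 0.83, "wx": 0, "wy": 0, "wz": 0, "grip": 0.3},
    {"x": 0.012, "y": 0, "z": 0.83, "wx": 0, "wy": 0, "wz": 0, "grip": 0.3},
    {"x": 0.012, "y": 0, "z": 0.83, "wx": 0, "wy": 0, "wz": 0, "grip": -1},
    {"x": 0.012, "y": 0, "z": 0.83, "wx": 0, "wy": 0, "wz": 0, "grip": -1},
    {"x": 0.012, "y": 0, "z": 0.83, "wx": 0, "wy": 0, "wz": 0, "grip": -1},
    {"x": 0.012, "y": 0, "z": 0.83, "wx": 0, "wy": 0, "wz": 0, "grip": -1},
    {"x": 0.012, "y": 0, "z": 0.83, "wx": 0, "wy": 0, "wz": 0, "grip": -1},
    {"x": 0.012, "y": 0, "z": 0.83, "wx": 0, "wy": 0, "wz": 0, "grip": -1},
    {"x": 0.012, "y": 0, "z": 0.83, "wx": 0, "wy": 0, "wz": 0, "grip": -1},
  ],
)

```text
clock: 25.05
tcp_pos: [0.4429, -0.2131, 0.0277]
tcp_rot: [[-0.968, -0.252, 0.003], [-0.252, 0.968, -0.002], [-0.003, -0.003, -1.0]]
force: [0.4, 1.6, 6.1]
finger_gap: 0.33
gripper_force: 59.5
```

jog_arm(
  steps=[
    {"x": 0, "y": 0, "z": -0.3, "wx": 0, "wy": 0, "wz": 0, "grip": -1},
    {"x": 0, "y": 0, "z": -0.7, "wx": 0, "wy": 0, "wz": 0, "grip": -1},
    {"x": 0, "y": 0, "z": -0.99, "wx": 0, "wy": 0, "wz": 0, "grip": -1},
    {"x": 0, "y": 0, "z": -0.99, "wx": 0, "wy": 0, "wz": 0, "grip": -1},
  ],
)

```text
clock: 25.55
tcp_pos: [0.4432, -0.2135, 0.1787]
tcp_rot: [[-0.968, -0.252, 0.006], [-0.252, 0.968, -0.005], [-0.005, -0.006, -1.0]]
force: [0.7, 0.2, -1.5]
finger_gap: 0.328
gripper_force: 60.1
```

```bash
cat >> h.py <<'E'
C=np.array([.511,.2137]); Y=14.6
def sock(n): return C+Rz(Y)@np.array(OFF[n])
E
python3 - <<'E'
from h import *
print(sock("orr")); plan([*sock("orr"),.18],down(104.6))
E
```

```text
[0.53538691 0.17561748]
calls 3 each [-0.416  0.785 -0.006] total [-1.248  2.356 -0.017] wz [-0.001   0.0008 -0.0001] rows/call 3.0
```

jog_arm(
  steps=[
    {"x": -0.416, "y": 0.785, "z": 0, "wx": 0, "wy": 0, "wz": 0, "grip": -1},
    {"x": -0.416, "y": 0.785, "z": 0, "wx": 0, "wy": 0, "wz": 0, "grip": -1},
    {"x": -0.416, "y": 0.785, "z": 0, "wx": 0, "wy": 0, "wz": 0, "grip": -1},
  ],
)

```text
clock: 25.92
tcp_pos: [0.4723, -0.0795, 0.174]
tcp_rot: [[-0.967, -0.256, -0.001], [-0.256, 0.967, 0.001], [0.0, 0.001, -1.0]]
force: [0.2, -0.5, -1.3]
finger_gap: 0.336
gripper_force: 60.1
```

jog_arm(
  steps=[
    {"x": -0.416, "y": 0.785, "z": 0, "wx": 0, "wy": 0, "wz": 0, "grip": -1},
    {"x": -0.416, "y": 0.785, "z": 0, "wx": 0, "wy": 0, "wz": 0, "grip": -1},
    {"x": -0.416, "y": 0.785, "z": 0, "wx": 0, "wy": 0, "wz": 0, "grip": -1},
  ],
)

```text
clock: 26.3
tcp_pos: [0.5033, 0.0495, 0.1738]
tcp_rot: [[-0.967, -0.255, -0.001], [-0.255, 0.967, 0.0], [0.001, 0.0, -1.0]]
force: [-0.3, -0.6, -1.2]
finger_gap: 0.336
gripper_force: 60.1
```

jog_arm(
  steps=[
    {"x": -0.416, "y": 0.785, "z": 0, "wx": 0, "wy": 0, "wz": 0, "grip": -1},
    {"x": -0.416, "y": 0.785, "z": 0, "wx": 0, "wy": 0, "wz": 0, "grip": -1},
    {"x": -0.416, "y": 0.785, "z": 0, "wx": 0, "wy": 0, "wz": 0, "grip": -1},
    {"x": -0.416, "y": 0.785, "z": 0, "wx": 0, "wy": 0, "wz": 0, "grip": -1},
    {"x": -0.416, "y": 0.785, "z": 0, "wx": 0, "wy": 0, "wz": 0, "grip": -1},
  ],
)

```text
clock: 26.92
tcp_pos: [0.5339, 0.1748, 0.1743]
tcp_rot: [[-0.968, -0.25, -0.0], [-0.25, 0.968, -0.001], [0.001, -0.0, -1.0]]
force: [0.0, -0.3, -1.3]
finger_gap: 0.328
gripper_force: 60.2
```

```bash
python3 - <<'E'
from h import *
st=readout.read_state(); print(st["tcp_pos"],st["tcp_rot"].round(4),st["clock"])
s=snap("wrist","w12")
for n in OFF: print(n,w2px(s,[*sock(n),.06]).round())
E
```

```text
[0.53390302 0.17480681 0.17430177] [[-9.683e-01 -2.499e-01 -4.000e-04]
 [-2.499e-01  9.683e-01 -5.000e-04]
 [ 5.000e-04 -4.000e-04 -1.000e+00]] 26.925
sl [[457. 142.]]
sr [[314. 142.]]
ol [[449. 232.]]
orr [[315. 232.]]
```

View pics/w12.png

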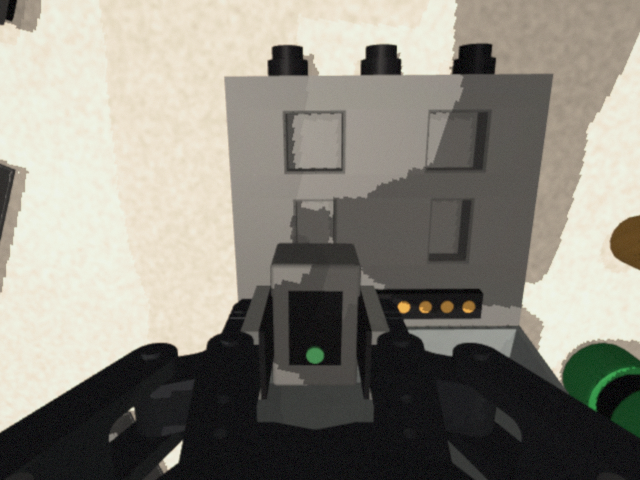

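The socket mouths are at (314,141), (458,140), (449,230) and (315,~232), within 1.5 px of the model. The timer's top face spans (272-360, 265-383).

```bash
python3 - <<'E'
from h import *
st=readout.read_state(); s=snap("wrist"); z=st["tcp_pos"][2]+.016
P=px2w(s,[(316,265),(316,384)],z); print("top face in tool frame mm",((P-st["tcp_pos"])@st["tcp_rot"]*1000).round(1))
P=px2w(s,[(272,265),(360,265)],z); print(((P-st["tcp_pos"])@st["tcp_rot"]*1000).round(1))
M=px2w(s,[(314.5,141.5),(458,140.5),(449.5,230)],.06)[:,:2]; print("centre est",[ (m-Rz(Y)@np.array(OFF[n])).round(4) for m,n in zip(M,("sr","sl","ol"))])
plan([*sock("orr"),.085],down(104.6))
E
```

```text
top face in tool frame mm [[ 22.6   1.  -16. ]
 [-21.6   1.  -16. ]]
[[ 22.6 -13.2 -16. ]
 [ 22.6  15.1 -16. ]]
centre est [array([0.5108, 0.2138]), array([0.5103, 0.214 ]), array([0.5101, 0.2135])]
calls 1 each [-0.01   0.002  0.597] total [-0.01   0.002  0.597] wz [-0.     -0.     -0.0004] rows/call 2.0
```

jog_arm(
  steps=[
    {"x": -0.01, "y": -0.003, "z": 0.3, "wx": 0, "wy": 0, "wz": 0, "grip": -1},
    {"x": -0.01, "y": -0.003, "z": 0.54, "wx": 0, "wy": 0, "wz": 0, "grip": -1},
    {"x": -0.01, "y": -0.003, "z": 0.57, "wx": 0, "wy": 0, "wz": 0, "grip": -1},
    {"x": -0.01, "y": -0.003, "z": 0.6, "wx": 0, "wy": 0, "wz": 0, "grip": -1},
    {"x": -0.01, "y": -0.003, "z": 0.62, "wx": 0, "wy": 0, "wz": 0, "grip": -1},
    {"x": -0.01, "y": -0.003, "z": 0.62, "wx": 0, "wy": 0, "wz": 0, "grip": -1},
  ],
)

```text
clock: 27.78
tcp_pos: [0.5361, 0.1764, 0.0824]
tcp_rot: [[-0.968, -0.252, 0.002], [-0.252, 0.968, -0.0], [-0.002, -0.0, -1.0]]
force: [-0.6, -1.9, 0.5]
finger_gap: 0.333
gripper_force: 60.4
```

```bash
python3 - <<'E'
from h import *
st=readout.read_state(); print(st["tcp_pos"],st["force"],st["torque"])
E
```

```text
[0.53606702 0.17638468 0.08239819] [-0.60643025 -1.88744137  0.47314633] [-0.300329    0.04077052  0.01784257]
```

jog_arm(
  steps=[
    {"x": 0, "y": -0.006, "z": 0.02, "wx": 0, "wy": 0, "wz": 0, "grip": -1},
    {"x": 0, "y": -0.006, "z": 0.04, "wx": 0, "wy": 0, "wz": 0, "grip": -1},
    {"x": 0, "y": -0.006, "z": 0.06, "wx": 0, "wy": 0, "wz": 0, "grip": -1},
    {"x": 0, "y": -0.006, "z": 0.075, "wx": 0, "wy": 0, "wz": 0, "grip": -1},
    {"x": 0, "y": -0.006, "z": 0.085, "wx": 0, "wy": 0, "wz": 0, "grip": -1},
    {"x": 0, "y": -0.006, "z": 0.085, "wx": 0, "wy": 0, "wz": 0, "grip": -1},
  ],
)

```text
clock: 28.52
tcp_pos: [0.5359, 0.1756, 0.0716]
tcp_rot: [[-0.968, -0.252, 0.003], [-0.252, 0.968, 0.0], [-0.003, -0.0, -1.0]]
force: [-12.0, -2.3, 29.6]
finger_gap: 0.336
gripper_force: 63.9
```

```bash
python3 - <<'E'
from h import *
st=readout.read_state(); print(st["tcp_pos"],st["force"],st["torque"])
E
```

```text
[0.53586928 0.17564911 0.07156891] [-12.04847353  -2.31992387  29.61526424] [-0.44833902  2.24640154 -0.0445908 ]
```

Force 30 N at TCP 71.6 mm matches the seated height (27.7 + 44 mm). I'll release and back off.

jog_arm(
  steps=[
    {"x": 0, "y": 0, "z": -0.01, "wx": 0, "wy": 0, "wz": 0, "grip": 0.1},
    {"x": 0, "y": 0, "z": -0.01, "wx": 0, "wy": 0, "wz": 0, "grip": 0.1},
    {"x": 0, "y": 0, "z": -0.01, "wx": 0, "wy": 0, "wz": 0, "grip": 0.1},
    {"x": 0, "y": 0, "z": -0.01, "wx": 0, "wy": 0, "wz": 0, "grip": 0.1},
    {"x": 0, "y": 0, "z": -0.4, "wx": 0, "wy": 0, "wz": 0, "grip": 0.1},
    {"x": 0, "y": 0, "z": -0.8, "wx": 0, "wy": 0, "wz": 0, "grip": 0.1},
    {"x": 0, "y": 0, "z": -0.8, "wx": 0, "wy": 0, "wz": 0, "grip": 0.1},
    {"x": 0, "y": 0, "z": -0.8, "wx": 0, "wy": 0, "wz": 0, "grip": 0.1},
  ],
)

```text
clock: 29.52
tcp_pos: [0.5356, 0.1756, 0.1883]
tcp_rot: [[-0.968, -0.252, -0.0], [-0.252, 0.968, -0.0], [0.0, 0.0, -1.0]]
force: [0.2, 0.2, -0.1]
finger_gap: 0.548
gripper_force: 0.0
```

```bash
python3 - <<'E'
from h import *
st=readout.read_state(); print(st["tcp_pos"],st["clock"])
s=snap("wrist","w13"); g=cv2.medianBlur(s["img"],3).max(2)
uv=w2px(s,[*sock("orr"),.086])[0]; print(uv,tops(s,[uv],60,.086,70,120)); print(g[int(uv[1]),int(uv[0])-50:int(uv[0])+50:4],g[int(uv[1])-70:int(uv[1])+70:4,int(uv[0])+22])
plan([.4353,-.3324,.19],down(90+20.4))
plan([.5375,-.3531,.19],down(90+23.3))
plan([.4398,-.0703,.19],down(90-7.7))
E
```

```text
[0.53561983 0.17555487 0.18827779] 29.525
[314.00816642 234.04506938] [[[529.2, 197.2, 51.1, 27.3, 16.3, (329, 191, 45, 82)], [540.6, 165.0, 28.5, 6.2, 14.0, (290, 215, 11, 46)]]]
[140 141 140 140 139 139 138  79  86  61  24  22  24  27  26  25  30  88
  87  81  87  90  89  87  88] [ 69 136 151 152 151 150 151  85  50 114 152 152 104  88  90  89  88  87
  87  88  89  88  87  89  86 115 129 133 133  17  36  36 225 226 221]
calls 4 each [ 0.374 -0.777 -0.004] total [ 1.497 -3.109 -0.014] wz [ 0.     -0.0003 -0.0162] rows/call 3.0
calls 4 each [ 0.218 -0.854 -0.004] total [ 0.872 -3.414 -0.016] wz [ 0.0001 -0.0003 -0.0242] rows/call 3.0
calls 2 each [ 0.514 -0.713 -0.008] total [ 1.028 -1.426 -0.015] wz [-0.     -0.0003  0.0619] rows/call 3.0
```

jog_arm(
  steps=[
    {"x": 0.374, "y": -0.777, "z": 0, "wx": 0, "wy": 0, "wz": 0, "grip": 0.3},
    {"x": 0.374, "y": -0.777, "z": 0, "wx": 0, "wy": 0, "wz": 0, "grip": 0.3},
    {"x": 0.374, "y": -0.777, "z": 0, "wx": 0, "wy": 0, "wz": 0, "grip": 0.3},
  ],
)

```text
clock: 29.95
tcp_pos: [0.5095, 0.0457, 0.1872]
tcp_rot: [[-0.969, -0.247, -0.003], [-0.247, 0.969, -0.0], [0.003, 0.0, -1.0]]
force: [-0.1, -0.2, 0.7]
finger_gap: 0.648
gripper_force: 0.0
```

jog_arm(
  steps=[
    {"x": 0.374, "y": -0.777, "z": 0, "wx": 0, "wy": 0, "wz": 0, "grip": 0.3},
    {"x": 0.374, "y": -0.777, "z": 0, "wx": 0, "wy": 0, "wz": 0, "grip": 0.3},
    {"x": 0.374, "y": -0.777, "z": 0, "wx": 0, "wy": 0, "wz": 0, "grip": 0.3},
  ],
)

```text
clock: 30.32
tcp_pos: [0.4851, -0.0808, 0.1875]
tcp_rot: [[-0.969, -0.247, -0.002], [-0.247, 0.969, 0.0], [0.002, 0.001, -1.0]]
force: [-0.7, 0.3, -0.0]
finger_gap: 0.648
gripper_force: 0.0
```

jog_arm(
  steps=[
    {"x": 0.374, "y": -0.777, "z": 0, "wx": 0, "wy": 0, "wz": 0, "grip": 0.3},
    {"x": 0.374, "y": -0.777, "z": 0, "wx": 0, "wy": 0, "wz": 0, "grip": 0.3},
    {"x": 0.374, "y": -0.777, "z": 0, "wx": 0, "wy": 0, "wz": 0, "grip": 0.3},
  ],
)

```text
clock: 30.7
tcp_pos: [0.4606, -0.2072, 0.1875]
tcp_rot: [[-0.969, -0.248, -0.001], [-0.248, 0.969, 0.001], [0.001, 0.001, -1.0]]
force: [0.3, 0.7, 0.5]
finger_gap: 0.651
gripper_force: 0.0
```

jog_arm(
  steps=[
    {"x": 0.374, "y": -0.777, "z": 0.25, "wx": 0, "wy": 0, "wz": -0.016, "grip": 0.3},
    {"x": 0.374, "y": -0.777, "z": 0.25, "wx": 0, "wy": 0, "wz": -0.016, "grip": 0.3},
    {"x": 0.374, "y": -0.777, "z": 0.25, "wx": 0, "wy": 0, "wz": -0.016, "grip": 0.3},
    {"x": 0.374, "y": -0.777, "z": 0.25, "wx": 0, "wy": 0, "wz": -0.016, "grip": 0.3},
    {"x": 0.374, "y": -0.777, "z": 0.25, "wx": 0, "wy": 0, "wz": -0.016, "grip": 0.3},
  ],
)

```text
clock: 31.32
tcp_pos: [0.4367, -0.3303, 0.1515]
tcp_rot: [[-0.937, -0.349, 0.0], [-0.349, 0.937, 0.0], [-0.0, 0.0, -1.0]]
force: [-0.1, 0.2, 0.3]
finger_gap: 0.649
gripper_force: 0.0
```

```bash
python3 - <<'E'
from h import *
st=readout.read_state(); print(st["tcp_pos"],st["clock"])
s=snap("wrist","w14")
uv=w2px(s,[.4353,-.3324,.042])[0]; print(uv)
for hi in (90,100,120): print(tops(s,[uv],70,.042,50,hi))
E
```

```text
[ 0.43669181 -0.33032964  0.15146335] 31.325
[311.45929206 227.93811866]
[[[441.3, -330.2, 29.8, 28.1, -69.6, (288, 216, 48, 44)]]]
[[[433.0, -333.0, 45.6, 30.4, 20.4, (288, 188, 49, 72)], [436.3, -300.0, 31.1, 26.4, 22.9, (338, 222, 43, 48)]]]
[[[429.3, -319.0, 59.7, 56.8, -70.6, (287, 181, 94, 90)]]]
```

jog_arm(
  steps=[
    {"x": 0.029, "y": -0.014, "z": 0.4, "wx": 0, "wy": 0, "wz": 0, "grip": 0.3},
    {"x": 0.029, "y": -0.014, "z": 0.7, "wx": 0, "wy": 0, "wz": 0, "grip": 0.3},
    {"x": 0.029, "y": -0.014, "z": 0.83, "wx": 0, "wy": 0, "wz": 0, "grip": 0.3},
    {"x": 0.029, "y": -0.014, "z": 0.83, "wx": 0, "wy": 0, "wz": 0, "grip": 0.3},
    {"x": 0.029, "y": -0.014, "z": 0.83, "wx": 0, "wy": 0, "wz": 0, "grip": -1},
    {"x": 0.029, "y": -0.014, "z": 0.83, "wx": 0, "wy": 0, "wz": 0, "grip": -1},
    {"x": 0.029, "y": -0.014, "z": 0.83, "wx": 0, "wy": 0, "wz": 0, "grip": -1},
    {"x": 0.029, "y": -0.014, "z": 0.83, "wx": 0, "wy": 0, "wz": 0, "grip": -1},
    {"x": 0.029, "y": -0.014, "z": 0.83, "wx": 0, "wy": 0, "wz": 0, "grip": -1},
    {"x": 0.029, "y": -0.014, "z": 0.83, "wx": 0, "wy": 0, "wz": 0, "grip": -1},
    {"x": 0.029, "y": -0.014, "z": 0.83, "wx": 0, "wy": 0, "wz": 0, "grip": -1},
  ],
)

```text
clock: 32.75
tcp_pos: [0.4334, -0.3358, 0.0284]
tcp_rot: [[-0.938, -0.348, 0.002], [-0.348, 0.938, -0.001], [-0.002, -0.002, -1.0]]
force: [-0.8, 2.5, 6.3]
finger_gap: 0.333
gripper_force: 59.0
```

jog_arm(
  steps=[
    {"x": 0, "y": 0, "z": -0.3, "wx": 0, "wy": 0, "wz": 0, "grip": -1},
    {"x": 0, "y": 0, "z": -0.7, "wx": 0, "wy": 0, "wz": 0, "grip": -1},
    {"x": 0, "y": 0, "z": -0.99, "wx": 0, "wy": 0, "wz": 0.016, "grip": -1},
    {"x": 0, "y": 0, "z": -0.99, "wx": 0, "wy": 0, "wz": 0.016, "grip": -1},
    {"x": 0, "y": 0, "z": -0.99, "wx": 0, "wy": 0, "wz": 0.016, "grip": -1},
  ],
)

```text
clock: 33.38
tcp_pos: [0.4324, -0.3353, 0.1752]
tcp_rot: [[-0.968, -0.252, 0.0], [-0.252, 0.968, -0.0], [-0.0, -0.0, -1.0]]
force: [0.1, -0.3, -2.2]
finger_gap: 0.335
gripper_force: 59.9
```

```bash
sed -i 's/^C=.*/C=np.array([.5104,.2129]); Y=14.6/' h.py; python3 - <<'E'
from h import *
st=readout.read_state(); print(st["tcp_pos"])
print(sock("ol")); plan([*sock("ol"),.175],down(104.6))
E
```

```text
[ 0.43240674 -0.33534279  0.17515708]
[0.51310895 0.25804047]
calls 4 each [-0.38   0.923  0.   ] total [-1.519  3.692  0.   ] wz [-0.0001  0.      0.0001] rows/call 3.0
```

jog_arm(
  steps=[
    {"x": -0.38, "y": 0.923, "z": 0, "wx": 0, "wy": 0, "wz": 0, "grip": -1},
    {"x": -0.38, "y": 0.923, "z": 0, "wx": 0, "wy": 0, "wz": 0, "grip": -1},
    {"x": -0.38, "y": 0.923, "z": 0, "wx": 0, "wy": 0, "wz": 0, "grip": -1},
  ],
)

```text
clock: 33.75
tcp_pos: [0.4521, -0.1841, 0.1739]
tcp_rot: [[-0.967, -0.254, -0.002], [-0.254, 0.967, 0.002], [0.002, 0.002, -1.0]]
force: [0.3, 0.1, -0.7]
finger_gap: 0.332
gripper_force: 59.9
```

jog_arm(
  steps=[
    {"x": -0.38, "y": 0.923, "z": 0, "wx": 0, "wy": 0, "wz": 0, "grip": -1},
    {"x": -0.38, "y": 0.923, "z": 0, "wx": 0, "wy": 0, "wz": 0, "grip": -1},
    {"x": -0.38, "y": 0.923, "z": 0, "wx": 0, "wy": 0, "wz": 0, "grip": -1},
  ],
)

```text
clock: 34.12
tcp_pos: [0.4723, -0.0359, 0.1739]
tcp_rot: [[-0.967, -0.255, -0.002], [-0.255, 0.967, 0.001], [0.002, 0.002, -1.0]]
force: [-0.2, -0.6, -0.9]
finger_gap: 0.331
gripper_force: 59.9
```

jog_arm(
  steps=[
    {"x": -0.38, "y": 0.923, "z": 0, "wx": 0, "wy": 0, "wz": 0, "grip": -1},
    {"x": -0.38, "y": 0.923, "z": 0, "wx": 0, "wy": 0, "wz": 0, "grip": -1},
    {"x": -0.38, "y": 0.923, "z": 0, "wx": 0, "wy": 0, "wz": 0, "grip": -1},
  ],
)

```text
clock: 34.5
tcp_pos: [0.4927, 0.1123, 0.1737]
tcp_rot: [[-0.967, -0.255, -0.003], [-0.255, 0.967, 0.0], [0.002, 0.001, -1.0]]
force: [0.3, -1.0, -1.6]
finger_gap: 0.333
gripper_force: 59.9
```

jog_arm(
  steps=[
    {"x": -0.38, "y": 0.923, "z": 0, "wx": 0, "wy": 0, "wz": 0, "grip": -1},
    {"x": -0.38, "y": 0.923, "z": 0, "wx": 0, "wy": 0, "wz": 0, "grip": -1},
    {"x": -0.38, "y": 0.923, "z": 0, "wx": 0, "wy": 0, "wz": 0, "grip": -1},
    {"x": -0.38, "y": 0.923, "z": 0, "wx": 0, "wy": 0, "wz": 0, "grip": -1},
    {"x": -0.38, "y": 0.923, "z": 0, "wx": 0, "wy": 0, "wz": 0, "grip": -1},
    {"x": -0.38, "y": 0.923, "z": 0, "wx": 0, "wy": 0, "wz": 0, "grip": -1},
  ],
)

```text
clock: 35.25
tcp_pos: [0.5137, 0.2567, 0.1749]
tcp_rot: [[-0.968, -0.251, -0.001], [-0.251, 0.968, -0.0], [0.001, -0.0, -1.0]]
force: [0.0, -0.1, -0.5]
finger_gap: 0.334
gripper_force: 59.9
```

```bash
cat >> h.py <<'E'
def held(): # top-face rows/cols of the held relay around its expected pixel; tool-frame ends
    st=readout.read_state(); s=snap("wrist"); T=st["tcp_rot"]; p=st["tcp_pos"]; g=cv2.medianBlur(s["img"],3).max(2).astype(int)
    c=w2px(s,p+T@np.array([0,0,-.015]))[0].astype(int); print("c",c)
    print("rows@+/-",[(v,g[v,c[0]-36],g[v,c[0]+36]) for v in range(c[1]-85,c[1]+75,4)])
    return s,st
E
python3 - <<'E'
from h import *
s,st=held(); print(st["tcp_pos"])
for v in (262,266,380,384,388): print(v,((px2w(s,[(316,v)],st["tcp_pos"][2]+.0145)-st["tcp_pos"])@st["tcp_rot"]*1000).round(1))
plan([*sock("ol"),.083],down(104.6))
E
```

```text
c [313 326]
rows@+/- [(241, np.int64(143), np.int64(91)), (245, np.int64(137), np.int64(53)), (249, np.int64(97), np.int64(51)), (253, np.int64(55), np.int64(52)), (257, np.int64(52), np.int64(52)), (261, np.int64(51), np.int64(52)), (265, np.int64(108), np.int64(60)), (269, np.int64(147), np.int64(85)), (273, np.int64(150), np.int64(89)), (277, np.int64(149), np.int64(89)), (281, np.int64(148), np.int64(90)), (285, np.int64(86), np.int64(89)), (289, np.int64(87), np.int64(88)), (293, np.int64(86), np.int64(89)), (297, np.int64(84), np.int64(88)), (301, np.int64(84), np.int64(89)), (305, np.int64(83), np.int64(86)), (309, np.int64(80), np.int64(80)), (313, np.int64(75), np.int64(77)), (317, np.int64(75), np.int64(77)), (321, np.int64(74), np.int64(77)), (325, np.int64(75), np.int64(78)), (329, np.int64(75), np.int64(78)), (333, np.int64(74), np.int64(76)), (337, np.int64(74), np.int64(77)), (341, np.int64(72), np.int64(76)), (345, np.int64(74), np.int64(77)), (349, np.int64(73), np.int64(76)), (353, np.int64(73), np.int64(76)), (357, np.int64(72), np.int64(76)), (361, np.int64(106), np.int64(76)), (365, np.int64(129), np.int64(76)), (369, np.int64(126), np.int64(76)), (373, np.int64(128), np.int64(75)), (377, np.int64(128), np.int64(76)), (381, np.int64(127), np.int64(74)), (385, np.int64(65), np.int64(68)), (389, np.int64(57), np.int64(64)), (393, np.int64(58), np.int64(62)), (397, np.int64(57), np.int64(62))]
[0.513746   0.25673995 0.17492173]
262 [[ 23.1   1.  -14.5]]
266 [[ 21.7   1.  -14.5]]
380 [[-21.    1.  -14.5]]
384 [[-22.6   1.  -14.5]]
388 [[-24.3   1.  -14.5]]
calls 1 each [0.003 0.01  0.614] total [0.003 0.01  0.614] wz [-0.     -0.0001 -0.0003] rows/call 2.0
```

jog_arm(
  steps=[
    {"x": 0.003, "y": 0.007, "z": 0.3, "wx": 0, "wy": 0, "wz": 0, "grip": -1},
    {"x": 0.003, "y": 0.007, "z": 0.54, "wx": 0, "wy": 0, "wz": 0, "grip": -1},
    {"x": 0.003, "y": 0.007, "z": 0.57, "wx": 0, "wy": 0, "wz": 0, "grip": -1},
    {"x": 0.003, "y": 0.007, "z": 0.6, "wx": 0, "wy": 0, "wz": 0, "grip": -1},
    {"x": 0.003, "y": 0.007, "z": 0.63, "wx": 0, "wy": 0, "wz": 0, "grip": -1},
    {"x": 0.003, "y": 0.007, "z": 0.63, "wx": 0, "wy": 0, "wz": 0, "grip": -1},
  ],
)

```text
clock: 36.05
tcp_pos: [0.5136, 0.2584, 0.0814]
tcp_rot: [[-0.968, -0.251, 0.001], [-0.251, 0.968, -0.0], [-0.001, -0.001, -1.0]]
force: [-0.4, -2.1, -0.3]
finger_gap: 0.337
gripper_force: 60.0
```

jog_arm(
  steps=[
    {"x": 0.003, "y": -0.003, "z": 0.02, "wx": 0, "wy": 0, "wz": 0, "grip": -1},
    {"x": 0.003, "y": -0.003, "z": 0.04, "wx": 0, "wy": 0, "wz": 0, "grip": -1},
    {"x": 0.003, "y": -0.003, "z": 0.055, "wx": 0, "wy": 0, "wz": 0, "grip": -1},
    {"x": 0.003, "y": -0.003, "z": 0.07, "wx": 0, "wy": 0, "wz": 0, "grip": -1},
    {"x": 0.003, "y": -0.003, "z": 0.08, "wx": 0, "wy": 0, "wz": 0, "grip": -1},
    {"x": 0.003, "y": -0.003, "z": 0.08, "wx": 0, "wy": 0, "wz": 0, "grip": -1},
  ],
)

```text
clock: 36.8
tcp_pos: [0.5131, 0.2583, 0.0723]
tcp_rot: [[-0.968, -0.252, 0.003], [-0.252, 0.968, 0.001], [-0.004, -0.0, -1.0]]
force: [-11.4, -3.8, 37.4]
finger_gap: 0.328
gripper_force: 64.2
```

Seated at 72.3 mm as expected. I'll release and go to relay A.

jog_arm(
  steps=[
    {"x": 0, "y": 0, "z": -0.01, "wx": 0, "wy": 0, "wz": 0, "grip": 0.1},
    {"x": 0, "y": 0, "z": -0.01, "wx": 0, "wy": 0, "wz": 0, "grip": 0.1},
    {"x": 0, "y": 0, "z": -0.01, "wx": 0, "wy": 0, "wz": 0, "grip": 0.1},
    {"x": 0, "y": 0, "z": -0.01, "wx": 0, "wy": 0, "wz": 0, "grip": 0.1},
    {"x": 0, "y": 0, "z": -0.4, "wx": 0, "wy": 0, "wz": 0, "grip": 0.1},
    {"x": 0, "y": 0, "z": -0.8, "wx": 0, "wy": 0, "wz": 0, "grip": 0.5},
    {"x": 0, "y": 0, "z": -0.8, "wx": 0, "wy": 0, "wz": 0, "grip": 0.5},
  ],
)

```text
clock: 37.67
tcp_pos: [0.5148, 0.2589, 0.1933]
tcp_rot: [[-0.968, -0.252, 0.007], [-0.252, 0.968, 0.003], [-0.008, 0.001, -1.0]]
force: [0.1, 0.4, -0.8]
finger_gap: 0.751
gripper_force: 0.0
```

jog_arm(
  steps=[
    {"x": 0.513, "y": -0.99, "z": 0, "wx": 0, "wy": 0, "wz": 0, "grip": 0.5},
    {"x": 0.513, "y": -0.99, "z": 0, "wx": 0, "wy": 0, "wz": 0, "grip": 0.5},
    {"x": 0.513, "y": -0.99, "z": 0, "wx": 0, "wy": 0, "wz": 0, "grip": 0.5},
  ],
)

```text
clock: 38.05
tcp_pos: [0.4746, 0.0932, 0.1878]
tcp_rot: [[-0.968, -0.251, -0.001], [-0.251, 0.968, -0.0], [0.001, 0.0, -1.0]]
force: [0.8, 0.2, 0.8]
finger_gap: 0.75
gripper_force: 0.0
```

jog_arm(
  steps=[
    {"x": 0.513, "y": -0.99, "z": 0.25, "wx": 0, "wy": 0, "wz": 0.062, "grip": 0.5},
    {"x": 0.513, "y": -0.99, "z": 0.25, "wx": 0, "wy": 0, "wz": 0.062, "grip": 0.5},
    {"x": 0.513, "y": -0.99, "z": 0.25, "wx": 0, "wy": 0, "wz": 0.062, "grip": 0.5},
    {"x": 0.513, "y": -0.99, "z": 0.25, "wx": 0, "wy": 0, "wz": 0.062, "grip": 0.5},
    {"x": 0.513, "y": -0.99, "z": 0.25, "wx": 0, "wy": 0, "wz": 0.062, "grip": 0.5},
    {"x": 0.513, "y": -0.99, "z": 0.25, "wx": 0, "wy": 0, "wz": 0.062, "grip": 0.5},
  ],
)

```text
clock: 38.8
tcp_pos: [0.4389, -0.0671, 0.1512]
tcp_rot: [[-0.991, 0.133, -0.0], [0.133, 0.991, 0.0], [0.0, 0.0, -1.0]]
force: [-0.6, -0.6, 0.5]
finger_gap: 0.751
gripper_force: 0.0
```

```bash
python3 - <<'E'
from h import *
st=readout.read_state(); print(st["tcp_pos"],st["clock"],st["finger_gap"])
s=snap("wrist","w15"); g=cv2.medianBlur(s["img"],3).max(2)
uv=w2px(s,[.4398,-.0703,.042])[0].astype(int); print(uv); print(g[uv[1]+25,uv[0]-60:uv[0]+60:4]); print(g[uv[1]-60:uv[1]+60:4,uv[0]-26])
for lo,hi in ((42,85),(50,95),(70,125)): print(tops(s,[uv],60,.042,lo,hi))
E
```

```text
[ 0.43887442 -0.06709813  0.15116599] 38.8 0.7513714574693798
[308 233]
[171 170 171 168 166 169 170 165  91  94  94  92  93  92  92  93  92  93
  92  93  92  92  91 142 170 167 164 160 160 163]
[165 160 164 168 171 167  31  32  48  51  50  49  50  49  47  58  97  96
  95  94  96  94  93 169 171 170 165 170 171 169]
[[[431.8, -69.0, 39.7, 23.0, 82.4, (277, 203, 65, 37)]]]
[[[444.2, -69.4, 42.4, 28.8, 82.3, (278, 218, 68, 45)], [412.2, -54.6, 26.6, 9.8, -76.1, (308, 173, 40, 23)]]]
[[[431.6, -61.3, 57.3, 56.3, -7.7, (277, 173, 91, 91)]]]
```

```bash
python3 - <<'E'
from h import *
s=snap("wrist"); st=readout.read_state()
P=px2w(s,[(277.5,203),(342,203),(342,262.5),(277.5,262.5)],.042); print((P*1000).round(1)); c=P.mean(0); print(c,np.linalg.norm(P[1]-P[0]),np.linalg.norm(P[2]-P[1])); plan([*c[:2],.0275])
g=cv2.medianBlur(s["img"],3).max(2); print(g[240,270:350:2]); print(g[195:275:2,285]); print(g[195:275:2,335])
E
```

```text
[[417.9 -86.7  42. ]
 [423.2 -47.5  42. ]
 [461.5 -51.9  42. ]
 [456.  -92.7  42. ]]
[ 0.43965192 -0.06971422  0.042     ] 0.03956135193643421 0.03861176547135542
calls 1 each [-0.007 -0.017  0.825] total [-0.007 -0.017  0.825] wz [0. 0. 0.] rows/call 2.0
[169 171 170 160  93  95  96  96  96  94  47  29  29  30  29  27  27  29
  28  26  28  29  30  28  28  30  31  25  27  79  93  92  93  93  87  78
  92  96 106 149]
[123  33  31  32  43  48  50  49  49  50  50  50  48  48  48  49  49  49
  50  55  94  95  96  96  96  96  96  95  94  93  93  93  93  93 130 169
 170 171 170 171]
[ 77  33  29  30  41  51  51  52  51  51  50  49  50  52  51  50  50  52
  48  48  55  92  93  93  91  92  91  92  93  90  92  92  92  91 117 165
 166 165 164 162]
```

jog_arm(
  steps=[
    {"x": -0.007, "y": -0.022, "z": 0.4, "wx": 0, "wy": 0, "wz": 0, "grip": 0.5},
    {"x": -0.007, "y": -0.022, "z": 0.7, "wx": 0, "wy": 0, "wz": 0, "grip": 0.5},
    {"x": -0.007, "y": -0.022, "z": 0.83, "wx": 0, "wy": 0, "wz": 0, "grip": 0.5},
    {"x": -0.007, "y": -0.022, "z": 0.83, "wx": 0, "wy": 0, "wz": 0, "grip": 0.5},
    {"x": -0.007, "y": -0.022, "z": 0.83, "wx": 0, "wy": 0, "wz": 0, "grip": -1},
    {"x": -0.007, "y": -0.022, "z": 0.83, "wx": 0, "wy": 0, "wz": 0, "grip": -1},
    {"x": -0.007, "y": -0.022, "z": 0.83, "wx": 0, "wy": 0, "wz": 0, "grip": -1},
    {"x": -0.007, "y": -0.022, "z": 0.83, "wx": 0, "wy": 0, "wz": 0, "grip": -1},
    {"x": -0.007, "y": -0.022, "z": 0.83, "wx": 0, "wy": 0, "wz": 0, "grip": -1},
    {"x": -0.007, "y": -0.022, "z": 0.83, "wx": 0, "wy": 0, "wz": 0, "grip": -1},
    {"x": -0.007, "y": -0.022, "z": 0.83, "wx": 0, "wy": 0, "wz": 0, "grip": -1},
  ],
)

```text
clock: 40.28
tcp_pos: [0.4401, -0.0714, 0.0281]
tcp_rot: [[-0.991, 0.135, 0.003], [0.135, 0.991, -0.0], [-0.003, 0.0, -1.0]]
force: [-0.6, 1.1, 7.0]
finger_gap: 0.447
gripper_force: 60.7
```

jog_arm(
  steps=[
    {"x": 0, "y": 0, "z": -0.3, "wx": 0, "wy": 0, "wz": 0, "grip": -1},
    {"x": 0, "y": 0, "z": -0.7, "wx": 0, "wy": 0, "wz": -0.062, "grip": -1},
    {"x": 0, "y": 0, "z": -0.99, "wx": 0, "wy": 0, "wz": -0.062, "grip": -1},
    {"x": 0, "y": 0, "z": -0.99, "wx": 0, "wy": 0, "wz": -0.062, "grip": -1},
    {"x": 0, "y": 0, "z": -0.99, "wx": 0, "wy": 0, "wz": -0.062, "grip": -1},
    {"x": 0, "y": 0, "z": -0.99, "wx": 0, "wy": 0, "wz": -0.062, "grip": -1},
  ],
)

```text
clock: 41.02
tcp_pos: [0.4386, -0.0712, 0.174]
tcp_rot: [[-0.968, -0.25, -0.002], [-0.25, 0.968, 0.001], [0.002, 0.001, -1.0]]
force: [0.4, 0.3, -2.2]
finger_gap: 0.45
gripper_force: 61.3
```

```bash
python3 - <<'E'
from h import *
st=readout.read_state(); print(st["tcp_pos"])
print(sock("sr")); plan([*sock("sr"),.175],down(104.6))
E
```

```text
[ 0.43855898 -0.07119051  0.17404273]
[0.4805952  0.16070159]
calls 2 each [-0.329  0.714 -0.003] total [-0.658  1.427 -0.006] wz [ 0.0002 -0.0003 -0.0003] rows/call 2.0
```

jog_arm(
  steps=[
    {"x": -0.329, "y": 0.714, "z": 0, "wx": 0, "wy": 0, "wz": 0, "grip": -1},
    {"x": -0.329, "y": 0.714, "z": 0, "wx": 0, "wy": 0, "wz": 0, "grip": -1},
    {"x": -0.329, "y": 0.714, "z": 0, "wx": 0, "wy": 0, "wz": 0, "grip": -1},
  ],
)

```text
clock: 41.4
tcp_pos: [0.4597, 0.0477, 0.174]
tcp_rot: [[-0.967, -0.255, -0.002], [-0.255, 0.967, 0.001], [0.002, 0.001, -1.0]]
force: [-0.4, 0.7, -1.5]
finger_gap: 0.454
gripper_force: 61.3
```

jog_arm(
  steps=[
    {"x": -0.329, "y": 0.714, "z": 0, "wx": 0, "wy": 0, "wz": 0, "grip": -1},
    {"x": -0.329, "y": 0.714, "z": 0, "wx": 0, "wy": 0, "wz": 0, "grip": -1},
    {"x": -0.329, "y": 0.714, "z": 0, "wx": 0, "wy": 0, "wz": 0, "grip": -1},
    {"x": -0.329, "y": 0.714, "z": 0, "wx": 0, "wy": 0, "wz": 0, "grip": -1},
    {"x": -0.329, "y": 0.714, "z": 0, "wx": 0, "wy": 0, "wz": 0, "grip": -1},
    {"x": -0.329, "y": 0.714, "z": 0, "wx": 0, "wy": 0, "wz": 0, "grip": -1},
  ],
)

```text
clock: 42.15
tcp_pos: [0.4809, 0.1596, 0.1752]
tcp_rot: [[-0.968, -0.25, 0.0], [-0.25, 0.968, -0.0], [-0.0, -0.0, -1.0]]
force: [-0.0, -0.2, -1.4]
finger_gap: 0.444
gripper_force: 61.3
```

```bash
python3 - <<'E'
from h import *
st=readout.read_state(); s=snap("wrist","w16"); g=cv2.medianBlur(s["img"],3).max(2); print(st["tcp_pos"],st["tcp_rot"].round(4))
p=st["tcp_pos"]
for k in (-42,42): 
    c=g[240:400:2,314+k]; print(240+2*np.arange(80)[1:][np.abs(np.diff(c.astype(int)))>14],c[::4])
for v in (264,268,272,376,380,384): print(v,((px2w(s,[(316,v)],p[2]+.0145)-p)@st["tcp_rot"]*1000).round(1)[0,0],end=" ")
plan([*sock("sr"),.0815],down(104.6))
E
```

```text
[0.48091167 0.15958905 0.17524825] [[-9.683e-01 -2.498e-01  1.000e-04]
 [-2.498e-01  9.683e-01 -0.000e+00]
 [-1.000e-04 -1.000e-04 -1.000e+00]]
[248 250 270 272 274 284 368 370 398] [138  65  45  46 117 134  72  73  74  74  73  74  71  72  72  72 101 123
 124 123]
[248 270 376 378 384 386 390 392 396] [ 87  61  50  49  76  85  86  85  85  86  76  75  74  75  72  74  71 124
 161 133]
264 22.4 268 21.0 272 19.7 376 -19.3 380 -21.0 384 -22.6 calls 1 each [0.001 0.007 0.625] total [0.001 0.007 0.625] wz [-0.      0.     -0.0003] rows/call 2.0
```

jog_arm(
  steps=[
    {"x": 0.002, "y": 0.006, "z": 0.3, "wx": 0, "wy": 0, "wz": 0, "grip": -1},
    {"x": 0.002, "y": 0.006, "z": 0.54, "wx": 0, "wy": 0, "wz": 0, "grip": -1},
    {"x": 0.002, "y": 0.006, "z": 0.57, "wx": 0, "wy": 0, "wz": 0, "grip": -1},
    {"x": 0.002, "y": 0.006, "z": 0.6, "wx": 0, "wy": 0, "wz": 0, "grip": -1},
    {"x": 0.002, "y": 0.006, "z": 0.63, "wx": 0, "wy": 0, "wz": 0, "grip": -1},
    {"x": 0.002, "y": 0.006, "z": 0.63, "wx": 0, "wy": 0, "wz": 0, "grip": -1},
  ],
)

```text
clock: 42.95
tcp_pos: [0.4807, 0.1615, 0.0812]
tcp_rot: [[-0.968, -0.252, 0.001], [-0.252, 0.968, 0.0], [-0.001, -0.0, -1.0]]
force: [-1.0, 0.1, -1.0]
finger_gap: 0.448
gripper_force: 61.3
```

Foot 7 mm in, no contact force. I'll seat it.

jog_arm(
  steps=[
    {"x": 0.003, "y": -0.001, "z": 0.02, "wx": 0, "wy": 0, "wz": 0, "grip": -1},
    {"x": 0.003, "y": -0.001, "z": 0.04, "wx": 0, "wy": 0, "wz": 0, "grip": -1},
    {"x": 0.003, "y": -0.001, "z": 0.055, "wx": 0, "wy": 0, "wz": 0, "grip": -1},
    {"x": 0.003, "y": -0.001, "z": 0.07, "wx": 0, "wy": 0, "wz": 0, "grip": -1},
    {"x": 0.003, "y": -0.001, "z": 0.08, "wx": 0, "wy": 0, "wz": 0, "grip": -1},
    {"x": 0.003, "y": -0.001, "z": 0.08, "wx": 0, "wy": 0, "wz": 0, "grip": -1},
  ],
)

```text
clock: 43.7
tcp_pos: [0.4807, 0.1614, 0.0719]
tcp_rot: [[-0.968, -0.252, 0.004], [-0.252, 0.968, 0.0], [-0.004, -0.001, -1.0]]
force: [-9.1, -1.4, 36.0]
finger_gap: 0.45
gripper_force: 65.7
```

jog_arm(
  steps=[
    {"x": 0, "y": 0, "z": -0.01, "wx": 0, "wy": 0, "wz": 0, "grip": 0.4},
    {"x": 0, "y": 0, "z": -0.01, "wx": 0, "wy": 0, "wz": 0, "grip": 0.4},
    {"x": 0, "y": 0, "z": -0.01, "wx": 0, "wy": 0, "wz": 0, "grip": 0.4},
    {"x": 0, "y": 0, "z": -0.01, "wx": 0, "wy": 0, "wz": 0, "grip": 0.4},
    {"x": 0, "y": 0, "z": -0.4, "wx": 0, "wy": 0, "wz": 0, "grip": 0.4},
    {"x": 0, "y": 0, "z": -0.8, "wx": 0, "wy": 0, "wz": 0, "grip": 0.5},
    {"x": 0, "y": 0, "z": -0.8, "wx": 0, "wy": 0, "wz": 0, "grip": 0.5},
  ],
)

```text
clock: 44.58
tcp_pos: [0.4819, 0.1616, 0.1929]
tcp_rot: [[-0.968, -0.252, 0.007], [-0.252, 0.968, 0.001], [-0.007, -0.001, -1.0]]
force: [-0.3, 0.2, -0.3]
finger_gap: 0.75
gripper_force: 0.0
```

jog_arm(
  steps=[
    {"x": 0.124, "y": -0.853, "z": 0, "wx": 0, "wy": 0, "wz": 0, "grip": 0.5},
    {"x": 0.124, "y": -0.853, "z": 0, "wx": 0, "wy": 0, "wz": 0, "grip": 0.5},
    {"x": 0.124, "y": -0.853, "z": 0, "wx": 0, "wy": 0, "wz": 0, "grip": 0.5},
  ],
)

```text
clock: 44.95
tcp_pos: [0.4942, 0.0295, 0.1877]
tcp_rot: [[-0.969, -0.247, -0.001], [-0.247, 0.969, -0.0], [0.001, -0.0, -1.0]]
force: [-0.1, 1.3, -0.1]
finger_gap: 0.746
gripper_force: 0.0
```

jog_arm(
  steps=[
    {"x": 0.124, "y": -0.853, "z": 0, "wx": 0, "wy": 0, "wz": 0, "grip": 0.5},
    {"x": 0.124, "y": -0.853, "z": 0, "wx": 0, "wy": 0, "wz": 0, "grip": 0.5},
    {"x": 0.124, "y": -0.853, "z": 0, "wx": 0, "wy": 0, "wz": 0, "grip": 0.5},
  ],
)

```text
clock: 45.32
tcp_pos: [0.5085, -0.0985, 0.1876]
tcp_rot: [[-0.969, -0.248, -0.001], [-0.248, 0.969, 0.0], [0.001, 0.0, -1.0]]
force: [-0.7, 1.0, 0.4]
finger_gap: 0.752
gripper_force: 0.0
```

jog_arm(
  steps=[
    {"x": 0.124, "y": -0.853, "z": 0, "wx": 0, "wy": 0, "wz": 0, "grip": 0.5},
    {"x": 0.124, "y": -0.853, "z": 0, "wx": 0, "wy": 0, "wz": 0, "grip": 0.5},
    {"x": 0.124, "y": -0.853, "z": 0, "wx": 0, "wy": 0, "wz": 0, "grip": 0.5},
  ],
)

```text
clock: 45.7
tcp_pos: [0.5228, -0.2264, 0.1873]
tcp_rot: [[-0.969, -0.249, -0.001], [-0.249, 0.969, 0.001], [0.001, 0.001, -1.0]]
force: [-0.6, 0.5, -0.2]
finger_gap: 0.751
gripper_force: 0.0
```

jog_arm(
  steps=[
    {"x": 0.124, "y": -0.853, "z": 0.25, "wx": 0, "wy": 0, "wz": -0.024, "grip": 0.5},
    {"x": 0.124, "y": -0.853, "z": 0.25, "wx": 0, "wy": 0, "wz": -0.024, "grip": 0.5},
    {"x": 0.124, "y": -0.853, "z": 0.25, "wx": 0, "wy": 0, "wz": -0.024, "grip": 0.5},
    {"x": 0.124, "y": -0.853, "z": 0.25, "wx": 0, "wy": 0, "wz": -0.024, "grip": 0.5},
    {"x": 0.124, "y": -0.853, "z": 0.25, "wx": 0, "wy": 0, "wz": -0.024, "grip": 0.5},
    {"x": 0.124, "y": -0.853, "z": 0.25, "wx": 0, "wy": 0, "wz": -0.024, "grip": 0.5},
  ],
)

```text
clock: 46.45
tcp_pos: [0.5371, -0.3513, 0.1521]
tcp_rot: [[-0.918, -0.396, 0.001], [-0.396, 0.918, -0.001], [-0.001, -0.001, -1.0]]
force: [0.1, -0.2, 0.5]
finger_gap: 0.754
gripper_force: 0.0
```

```bash
python3 - <<'E'
from h import *
st=readout.read_state(); print(st["tcp_pos"],st["tcp_rot"].round(3)[0],st["clock"],st["finger_gap"])
s=snap("wrist","w17"); g=cv2.medianBlur(s["img"],3).max(2)
uv=w2px(s,[.5375,-.3531,.042])[0].astype(int); print(uv); print(g[uv[1]+27,uv[0]-60:uv[0]+60:4]); print(g[uv[1]-60:uv[1]+60:4,uv[0]-28])
for lo,hi in ((42,100),(50,95),(60,115)): print(tops(s,[uv],60,.042,lo,hi))
E
```

```text
[ 0.53714812 -0.35130895  0.15208084] [-0.918 -0.396  0.001] 46.45 0.7537928344464704
[311 230]
[163 159 157 161 162 163 162 162 163 157 156 162 164 161 159 158 157 160
 161 153 148 153 154 157 162 160 159 159  97  91]
[ 34  32  34  30  33  32  31  77  98  96 131 163 163 163 163 162 162 163
 161 163 159 162 162 157 156 160 161 155 159 162]
[[[536.6, -338.3, 46.1, 39.3, -64.6, (297, 206, 74, 61)], [517.7, -369.2, 40.7, 25.9, -66.7, (267, 170, 67, 43)]]]
[[[536.6, -338.3, 46.1, 39.3, -64.6, (297, 206, 74, 61)]]]
[[[529.5, -350.9, 65.0, 62.0, -66.7, (267, 170, 104, 98)]]]
```

```bash
python3 - <<'E'
from h import *
s=snap("wrist"); g=cv2.medianBlur(s["img"],3).max(2)
print("cols",list(range(232,388,5)))
for v in range(130,282,5): print(v," ".join(f"{x:3d}" for x in g[v,232:388:5]))
E
```

```text
cols [232, 237, 242, 247, 252, 257, 262, 267, 272, 277, 282, 287, 292, 297, 302, 307, 312, 317, 322, 327, 332, 337, 342, 347, 352, 357, 362, 367, 372, 377, 382, 387]
130 161 163 161 162 163 162 161 162 162 162 162 162 161 162 163 162 162 162 162 162 162 163 161 164 161 162 162 162 162 162 162 163
135 162 162 162 161 163 162 162 163 162 162 162 162 163 163 163 164 163 162 164 165 163 162 162 161 162 163 162 162 162 162 163 162
140 165 167 163 163 164 161 163 162 160 161 160 152 162 159 159 163 162 163 161 162 163 162 162 162 163 163 162 161 162 162 163 163
145 163 167 162 163 161 161 161 131  75  72  64  62  56  54  50  50  45  54  52  49  85 106 151 163 162 164 162 161 162 163 164 163
150 163 165 161 165 162 164 163 121 102 102 103 103 103 103 100 102 101 101 100 101  87 105 106 157 162 162 163 162 162 162 162 162
155 163 163 161 166 162 162 162 120 102 101 101 102 102 101 100 101 101 100 100 100  85 106 105 162 162 162 162 163 162 162 162 162
160 162 162 163 167 162 163 161 115 102 101  41  37  38  39  38  36  48  42  98  99  83 103 107 158 162 163 161 162 162 162 162 163
165 163 16
[... 2457 characters left out ...]
 151 153 105 136  92  93  92  87  91  91
260 162 161 160 163 162 160 162 162 162 164 162 153 156 157 161 155 157 155 158 155 153 154 152 161 161 162 142  91  85  87  89  90
265 161 159 162 161 162 162 162 162 160 160 158 153 157 155 158 151 161 161 160 156 157 160 158 160 158 158 161 114  88  92  93  94
270 161 162 158 162 162 160 158 162 161 152 157 159 161 159 152 155 162 159 153 159 161 160 154 155 152 159 160 157  93  91  93  89
275 157 160 158 159 157 159 160 158 154 157 160 159 158 154 159 153 155 161 159 161 159 157 156 160 160 161 158 156 156 115  89  87
280 161 160 158 161 161 156 158 158 159 160 155 154 155 158 152 155 160 163 159 157 158 156 155 161 157 159 158 154 159 160 162 131
```

Relay D was knocked aside. Its top face now spans columns 267.5-332 and rows 147-210, still nearly in line with the tool.

```bash
python3 - <<'E'
from h import *
s=snap("wrist"); st=readout.read_state()
P=px2w(s,[(267.5,147),(332,147),(332,210.5),(267,210.5)],.042); print((P*1000).round(1)); c=P.mean(0); print(c,np.linalg.norm(P[1]-P[0]),np.linalg.norm(P[2]-P[1])); plan([*c[:2],.15])
E
```

```text
[[ 500.6 -397.5   42. ]
 [ 485.5 -362.4   42. ]
 [ 520.7 -346.8   42. ]
 [ 536.6 -383.7   42. ]]
[ 0.51085619 -0.37258837  0.042     ] 0.038269166205328414 0.038491349205546685
calls 1 each [ 0.214 -0.057  0.012] total [ 0.214 -0.057  0.012] wz [0. 0. 0.] rows/call 1.0
```

jog_arm(
  steps=[
    {"x": 0.214, "y": -0.06, "z": 0.01, "wx": 0, "wy": 0, "wz": 0, "grip": 0.5},
    {"x": 0.214, "y": -0.06, "z": 0.01, "wx": 0, "wy": 0, "wz": 0, "grip": 0.5},
    {"x": 0.214, "y": -0.06, "z": 0.01, "wx": 0, "wy": 0, "wz": 0, "grip": 0.5},
    {"x": 0.214, "y": -0.06, "z": 0.01, "wx": 0, "wy": 0, "wz": 0, "grip": 0.5},
  ],
)

```text
clock: 47.1
tcp_pos: [0.5113, -0.3733, 0.1498]
tcp_rot: [[-0.919, -0.395, 0.0], [-0.395, 0.919, 0.0], [-0.0, -0.0, -1.0]]
force: [0.6, 0.4, -0.1]
finger_gap: 0.747
gripper_force: 0.0
```

```bash
python3 - <<'E'
from h import *
s=snap("wrist"); st=readout.read_state(); print(st["tcp_pos"]); g=cv2.medianBlur(s["img"],3).max(2)
uv=w2px(s,[.5109,-.3726,.042])[0].astype(int); print(uv,tops(s,[uv],50,.042,45,115))
print("row",uv[1]+26,[ (c,int(g[uv[1]+26,c])) for c in range(uv[0]-40,uv[0]+42,3)])
print("row",uv[1]-26,[ (c,int(g[uv[1]-26,c])) for c in range(uv[0]-40,uv[0]+42,3)])
for k in (-27,-10,10,26): print("col",uv[0]+k,[(v,int(g[v,uv[0]+k])) for v in list(range(uv[1]-40,uv[1]-22,2))+list(range(uv[1]+24,uv[1]+42,2))])
E
```

```text
[ 0.5112355  -0.37328442  0.14973304]
[315 231] [[[505.5, -368.2, 51.7, 45.5, -69.2, (283, 191, 82, 73)]]]
row 257 [(275, 159), (278, 159), (281, 161), (284, 63), (287, 53), (290, 51), (293, 53), (296, 51), (299, 52), (302, 53), (305, 49), (308, 47), (311, 46), (314, 45), (317, 44), (320, 44), (323, 47), (326, 47), (329, 46), (332, 46), (335, 47), (338, 46), (341, 45), (344, 46), (347, 139), (350, 143), (353, 151), (356, 150)]
row 205 [(275, 159), (278, 158), (281, 158), (284, 107), (287, 95), (290, 97), (293, 97), (296, 97), (299, 98), (302, 96), (305, 97), (308, 97), (311, 97), (314, 96), (317, 95), (320, 95), (323, 97), (326, 95), (329, 95), (332, 96), (335, 96), (338, 95), (341, 95), (344, 95), (347, 88), (350, 96), (353, 105), (356, 106)]
col 288 [(191, 146), (193, 72), (195, 31), (197, 31), (199, 58), (201, 93), (203, 97), (205, 96), (207, 97), (255, 52), (257, 51), (259, 62), (261, 153), (263, 157), (265, 157), (267, 157), (269, 158), (271, 158)]
col 305 [(191, 101), (193, 45), (195, 28), (197, 29), (199, 48), (201, 85), (203, 97), (205, 97), (207, 95), (255, 51), (257, 49), (259, 51), (261, 120), (263, 157), (265, 158), (267, 155), (269, 156), (271, 159)]
col 325 [(191, 102), (193, 75), (195, 31), (197, 28), (199, 32), (201, 76), (203, 94), (205, 95), (207, 94), (255, 46), (257, 48), (259, 46), (261, 90), (263, 155), (265, 158), (267, 159), (269, 155), (271, 156)]
col 341 [(191, 104), (193, 89), (195, 33), (197, 28), (199, 32), (201, 62), (203, 90), (205, 95), (207, 95), (255, 47), (257, 45), (259, 48), (261, 58), (263, 150), (265, 151), (267, 152), (269, 156), (271, 157)]
```

jog_arm(
  steps=[
    {"x": 0, "y": 0, "z": 0.4, "wx": 0, "wy": 0, "wz": 0.002, "grip": 0.5},
    {"x": 0, "y": 0, "z": 0.7, "wx": 0, "wy": 0, "wz": 0.002, "grip": 0.5},
    {"x": 0, "y": 0, "z": 0.815, "wx": 0, "wy": 0, "wz": 0.002, "grip": 0.5},
    {"x": 0, "y": 0, "z": 0.815, "wx": 0, "wy": 0, "wz": 0.002, "grip": 0.5},
    {"x": 0, "y": 0, "z": 0.815, "wx": 0, "wy": 0, "wz": 0.002, "grip": -1},
    {"x": 0, "y": 0, "z": 0.815, "wx": 0, "wy": 0, "wz": 0.002, "grip": -1},
    {"x": 0, "y": 0, "z": 0.815, "wx": 0, "wy": 0, "wz": 0.002, "grip": -1},
    {"x": 0, "y": 0, "z": 0.815, "wx": 0, "wy": 0, "wz": 0.002, "grip": -1},
    {"x": 0, "y": 0, "z": 0.815, "wx": 0, "wy": 0, "wz": 0.002, "grip": -1},
    {"x": 0, "y": 0, "z": 0.815, "wx": 0, "wy": 0, "wz": 0.002, "grip": -1},
    {"x": 0, "y": 0, "z": 0.815, "wx": 0, "wy": 0, "wz": 0.002, "grip": -1},
  ],
)

```text
clock: 48.52
tcp_pos: [0.5116, -0.3743, 0.029]
tcp_rot: [[-0.924, -0.383, 0.002], [-0.383, 0.924, -0.002], [-0.001, -0.003, -1.0]]
force: [0.5, 1.2, 6.2]
finger_gap: 0.45
gripper_force: 61.1
```

jog_arm(
  steps=[
    {"x": 0, "y": 0, "z": -0.3, "wx": 0, "wy": 0, "wz": 0, "grip": -1},
    {"x": 0, "y": 0, "z": -0.7, "wx": 0, "wy": 0, "wz": 0.022, "grip": -1},
    {"x": 0, "y": 0, "z": -0.99, "wx": 0, "wy": 0, "wz": 0.022, "grip": -1},
    {"x": 0, "y": 0, "z": -0.99, "wx": 0, "wy": 0, "wz": 0.022, "grip": -1},
    {"x": 0, "y": 0, "z": -0.99, "wx": 0, "wy": 0, "wz": 0.022, "grip": -1},
  ],
)

```text
clock: 49.15
tcp_pos: [0.5105, -0.3735, 0.1754]
tcp_rot: [[-0.968, -0.252, -0.0], [-0.252, 0.968, 0.0], [0.0, 0.0, -1.0]]
force: [-0.6, -0.2, -2.0]
finger_gap: 0.447
gripper_force: 61.0
```

```bash
python3 - <<'E'
from h import *
st=readout.read_state(); print(st["tcp_pos"])
print(sock("sl")); plan([*sock("sl"),.175],down(104.6))
E
```

```text
[ 0.51049905 -0.37350969  0.17544953]
[0.45891723 0.24392458]
calls 5 each [-0.141  0.814  0.001] total [-7.03e-01  4.07e+00  4.00e-03] wz [ 0.0001 -0.     -0.0001] rows/call 2.0
```

jog_arm(
  steps=[
    {"x": -0.141, "y": 0.814, "z": 0, "wx": 0, "wy": 0, "wz": 0, "grip": -1},
    {"x": -0.141, "y": 0.814, "z": 0, "wx": 0, "wy": 0, "wz": 0, "grip": -1},
    {"x": -0.141, "y": 0.814, "z": 0, "wx": 0, "wy": 0, "wz": 0, "grip": -1},
  ],
)

```text
clock: 49.52
tcp_pos: [0.4993, -0.2461, 0.1748]
tcp_rot: [[-0.967, -0.255, -0.002], [-0.255, 0.967, 0.002], [0.002, 0.003, -1.0]]
force: [0.1, -0.9, -0.8]
finger_gap: 0.448
gripper_force: 61.2
```

jog_arm(
  steps=[
    {"x": -0.141, "y": 0.814, "z": 0, "wx": 0, "wy": 0, "wz": 0, "grip": -1},
    {"x": -0.141, "y": 0.814, "z": 0, "wx": 0, "wy": 0, "wz": 0, "grip": -1},
    {"x": -0.141, "y": 0.814, "z": 0, "wx": 0, "wy": 0, "wz": 0, "grip": -1},
  ],
)

```text
clock: 49.9
tcp_pos: [0.4893, -0.1237, 0.1751]
tcp_rot: [[-0.967, -0.255, -0.002], [-0.255, 0.967, 0.001], [0.002, 0.002, -1.0]]
force: [-0.8, -0.5, -0.9]
finger_gap: 0.45
gripper_force: 61.4
```

jog_arm(
  steps=[
    {"x": -0.141, "y": 0.814, "z": 0, "wx": 0, "wy": 0, "wz": 0, "grip": -1},
    {"x": -0.141, "y": 0.814, "z": 0, "wx": 0, "wy": 0, "wz": 0, "grip": -1},
    {"x": -0.141, "y": 0.814, "z": 0, "wx": 0, "wy": 0, "wz": 0, "grip": -1},
  ],
)

```text
clock: 50.28
tcp_pos: [0.4795, -0.0008, 0.1752]
tcp_rot: [[-0.967, -0.256, -0.001], [-0.256, 0.967, 0.001], [0.001, 0.001, -1.0]]
force: [0.1, -0.9, -0.1]
finger_gap: 0.448
gripper_force: 61.5
```

jog_arm(
  steps=[
    {"x": -0.141, "y": 0.814, "z": 0, "wx": 0, "wy": 0, "wz": 0, "grip": -1},
    {"x": -0.141, "y": 0.814, "z": 0, "wx": 0, "wy": 0, "wz": 0, "grip": -1},
    {"x": -0.141, "y": 0.814, "z": 0, "wx": 0, "wy": 0, "wz": 0, "grip": -1},
  ],
)

```text
clock: 50.65
tcp_pos: [0.4698, 0.1223, 0.1751]
tcp_rot: [[-0.967, -0.255, -0.001], [-0.255, 0.967, 0.0], [0.001, 0.0, -1.0]]
force: [0.5, -1.0, -1.5]
finger_gap: 0.45
gripper_force: 61.5
```

jog_arm(
  steps=[
    {"x": -0.141, "y": 0.814, "z": 0, "wx": 0, "wy": 0, "wz": 0, "grip": -1},
    {"x": -0.141, "y": 0.814, "z": 0, "wx": 0, "wy": 0, "wz": 0, "grip": -1},
    {"x": -0.141, "y": 0.814, "z": 0, "wx": 0, "wy": 0, "wz": 0, "grip": -1},
    {"x": -0.141, "y": 0.814, "z": 0, "wx": 0, "wy": 0, "wz": 0, "grip": -1},
    {"x": -0.141, "y": 0.814, "z": 0, "wx": 0, "wy": 0, "wz": 0, "grip": -1},
    {"x": -0.141, "y": 0.814, "z": 0, "wx": 0, "wy": 0, "wz": 0, "grip": -1},
  ],
)

```text
clock: 51.4
tcp_pos: [0.46, 0.2424, 0.176]
tcp_rot: [[-0.968, -0.249, 0.0], [-0.249, 0.968, -0.0], [-0.0, -0.0, -1.0]]
force: [0.0, 0.0, -2.0]
finger_gap: 0.45
gripper_force: 61.5
```

```bash
python3 - <<'E'
from h import *
st=readout.read_state(); s=snap("wrist","w18"); g=cv2.medianBlur(s["img"],3).max(2); p=st["tcp_pos"]; print(p,st["tcp_rot"].round(4))
for k in (-48,-42,42,48):
    c=g[240:400,314+k].astype(int); d=np.diff(c); print(314+k,[(240+i,d[i]) for i in np.where(abs(d)>12)[0]])
for v in (266,270,274,374,378,382): print(v,((px2w(s,[(316,v)],p[2]+.0137)-p)@st["tcp_rot"]*1000).round(1)[0,0],end=" ")
plan([*sock("sl"),.0815],down(104.6))
E
```

```text
[0.4600479  0.24238058 0.17595905] [[-9.684e-01 -2.495e-01  1.000e-04]
 [-2.495e-01  9.684e-01 -1.000e-04]
 [-1.000e-04 -2.000e-04 -1.000e+00]]
266 [(np.int64(245), np.int64(-14)), (np.int64(246), np.int64(-27)), (np.int64(247), np.int64(-25)), (np.int64(248), np.int64(-16)), (np.int64(266), np.int64(15)), (np.int64(267), np.int64(28)), (np.int64(268), np.int64(14)), (np.int64(269), np.int64(14)), (np.int64(292), np.int64(-19)), (np.int64(293), np.int64(-32)), (np.int64(360), np.int64(27)), (np.int64(361), np.int64(21)), (np.int64(371), np.int64(-30)), (np.int64(372), np.int64(-45)), (np.int64(388), np.int64(44)), (np.int64(389), np.int64(34)), (np.int64(393), np.int64(-24)), (np.int64(394), np.int64(-23)), (np.int64(397), np.int64(38)), (np.int64(398), np.int64(23))]
272 [(np.int64(245), np.int64(-29)), (np.int64(246), np.int64(-49)), (np.int64(266), np.int64(15)), (np.int64(267), np.int64(26)), (np.int64(268), np.int64(16)), (np.int64(277), np.int64(-17)), (np.int64(278), np.int64(-17)), (np.int64(279), np.int64(-21)), (np.int64(366), np.int64(24)), (np.int64(367), np.int64(23)), (
[... 505 characters left out ...]
), (np.int64(247), np.int64(-22)), (np.int64(372), np.int64(14)), (np.int64(373), np.int64(30)), (np.int64(374), np.int64(17)), (np.int64(392), np.int64(-23)), (np.int64(393), np.int64(-34)), (np.int64(396), np.int64(33)), (np.int64(397), np.int64(32)), (np.int64(398), np.int64(13))]
362 [(np.int64(246), np.int64(-13)), (np.int64(247), np.int64(-20)), (np.int64(373), np.int64(33)), (np.int64(374), np.int64(23)), (np.int64(392), np.int64(-21)), (np.int64(393), np.int64(-38)), (np.int64(396), np.int64(36)), (np.int64(397), np.int64(32))]
266 21.4 270 20.0 274 18.6 374 -19.1 378 -20.7 382 -22.3 calls 1 each [0.004 0.01  0.63 ] total [0.004 0.01  0.63 ] wz [-0.      0.     -0.0004] rows/call 2.0
```

jog_arm(
  steps=[
    {"x": -0.002, "y": 0.008, "z": 0.3, "wx": 0, "wy": 0, "wz": 0, "grip": -1},
    {"x": -0.002, "y": 0.008, "z": 0.54, "wx": 0, "wy": 0, "wz": 0, "grip": -1},
    {"x": -0.002, "y": 0.008, "z": 0.57, "wx": 0, "wy": 0, "wz": 0, "grip": -1},
    {"x": -0.002, "y": 0.008, "z": 0.6, "wx": 0, "wy": 0, "wz": 0, "grip": -1},
    {"x": -0.002, "y": 0.008, "z": 0.625, "wx": 0, "wy": 0, "wz": 0, "grip": -1},
    {"x": -0.002, "y": 0.008, "z": 0.625, "wx": 0, "wy": 0, "wz": 0, "grip": -1},
  ],
)

```text
clock: 52.2
tcp_pos: [0.4602, 0.2449, 0.0829]
tcp_rot: [[-0.968, -0.251, 0.002], [-0.251, 0.968, -0.0], [-0.002, -0.001, -1.0]]
force: [2.1, -1.8, -0.6]
finger_gap: 0.452
gripper_force: 61.5
```

jog_arm(
  steps=[
    {"x": 0, "y": -0.003, "z": 0.02, "wx": 0, "wy": 0, "wz": 0, "grip": -1},
    {"x": 0, "y": -0.003, "z": 0.04, "wx": 0, "wy": 0, "wz": 0, "grip": -1},
    {"x": 0, "y": -0.003, "z": 0.055, "wx": 0, "wy": 0, "wz": 0, "grip": -1},
    {"x": 0, "y": -0.003, "z": 0.07, "wx": 0, "wy": 0, "wz": 0, "grip": -1},
    {"x": 0, "y": -0.003, "z": 0.08, "wx": 0, "wy": 0, "wz": 0, "grip": -1},
    {"x": 0, "y": -0.003, "z": 0.083, "wx": 0, "wy": 0, "wz": 0, "grip": -1},
  ],
)

```text
clock: 52.95
tcp_pos: [0.4597, 0.2446, 0.0728]
tcp_rot: [[-0.968, -0.252, 0.003], [-0.252, 0.968, 0.001], [-0.003, -0.0, -1.0]]
force: [-13.1, -4.6, 39.2]
finger_gap: 0.449
gripper_force: 66.3
```

Seated at 72.8 mm, as expected. I'll release, withdraw upward and toward the robot, then check everything.

jog_arm(
  steps=[
    {"x": 0, "y": 0, "z": -0.01, "wx": 0, "wy": 0, "wz": 0, "grip": 0.4},
    {"x": 0, "y": 0, "z": -0.01, "wx": 0, "wy": 0, "wz": 0, "grip": 0.4},
    {"x": 0, "y": 0, "z": -0.01, "wx": 0, "wy": 0, "wz": 0, "grip": 0.4},
    {"x": 0, "y": 0, "z": -0.01, "wx": 0, "wy": 0, "wz": 0, "grip": 0.4},
    {"x": 0, "y": 0, "z": -0.4, "wx": 0, "wy": 0, "wz": 0, "grip": 0.4},
    {"x": 0, "y": 0, "z": -0.9, "wx": 0, "wy": 0, "wz": 0, "grip": 0.4},
    {"x": 0.2, "y": 0, "z": -0.99, "wx": 0, "wy": 0, "wz": 0, "grip": 0.4},
    {"x": 0.2, "y": 0, "z": -0.99, "wx": 0, "wy": 0, "wz": 0, "grip": 0.4},
    {"x": 0.2, "y": 0, "z": -0.99, "wx": 0, "wy": 0, "wz": 0, "grip": 0.4},
    {"x": 0.2, "y": 0, "z": -0.99, "wx": 0, "wy": 0, "wz": 0, "grip": 0.4},
  ],
)

```text
clock: 54.2
tcp_pos: [0.4307, 0.2369, 0.2169]
tcp_rot: [[-0.968, -0.251, -0.002], [-0.251, 0.968, -0.001], [0.002, -0.0, -1.0]]
force: [-0.4, 0.7, 0.5]
finger_gap: 0.7
gripper_force: 0.0
```

```bash
python3 - <<'E'
from h import *
st=readout.read_state(); print(st["tcp_pos"],st["clock"],st["force"])
s=snap("scene"); im=s["img"]; a=cv2.resize(im[125:415,215:455],(528,580)[:2] if 0 else (480,580),interpolation=cv2.INTER_CUBIC)
w=snap("wrist"); b=cv2.resize(w["img"][100:460],(320,180)); 
out=np.zeros((580,800,3),np.uint8); out[:,:480]=a; out[:180,480:]=b; 
b2=cv2.resize(snap("top")["img"][140:300,180:480],(320,171)); out[190:361,480:]=b2
cv2.imwrite("pics/final.png",out[:,:,::-1])
# predicted scene pixels (crop) of cover top-front corners at 100 deg
u=Rz(Y)@np.array([1,0]); v=Rz(Y)@np.array([0,1]); h=C+.08*u
for th in (95,100,105):
    t=np.radians(th); 
    for sg in (-1,1):
      for r,hh in ((.16,0),(.16,.05)):
        p=np.r_[h+sg*.095*v+u*(-r*np.cos(t)+hh*np.sin(t)),.06+r*np.sin(t)+hh*np.cos(t)]
        print(th,sg,hh,((w2px(s,p)[0]-[215,125])*2).round(),end=" ")
    print()
E
```

```text
[0.43067747 0.23690678 0.21694581] 54.2 [-0.42699742  0.69322074  0.51197476]
95 -1 0 [321. 141.] 95 -1 0.05 [369. 162.] 95 1 0 [392.  23.] 95 1 0.05 [437.  41.] 
100 -1 0 [334. 148.] 100 -1 0.05 [382. 171.] 100 1 0 [404.  29.] 100 1 0.05 [448.  49.] 
105 -1 0 [347. 155.] 105 -1 0.05 [393. 181.] 105 1 0 [416.  35.] 105 1 0.05 [458.  59.]
```

View pics/final.png

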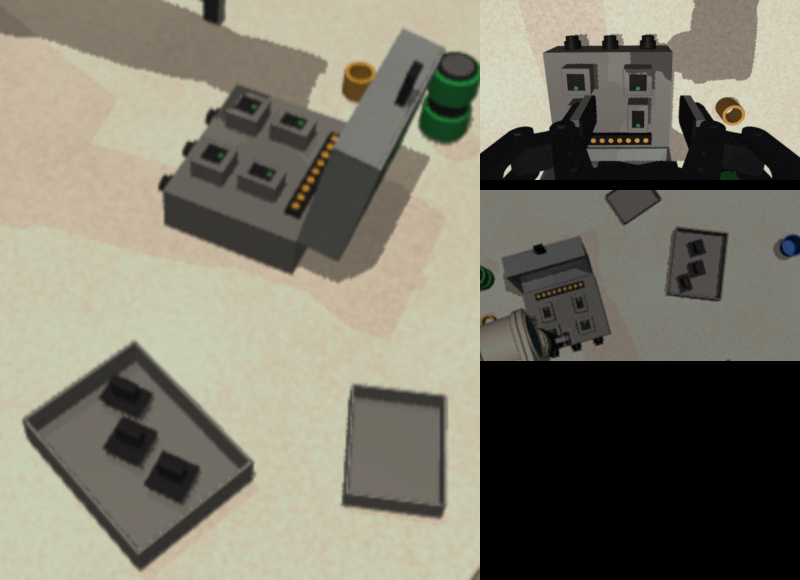

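The final picture shows the cover corners at (404,30), (334,150) and (445,48), which matches 100 degrees. The four relays sit level in their sockets, the three blanks are in the largest tray, and the gripper is clear of everything.

```bash
python3 -c "
from rig import job
print(job.job_done())"
```

```text
the job is handed in; nothing more can be done
None
```

I handed the job in at about 54 s on the robot's clock: the cover stands at about 100°, all three blanks are in the large grey tray, all four relays are seated in sockets of their own shape, and I did not touch the pipe fittings.

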